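# Sort the parts of a filter rig after use

### The arm

A 6-joint arm with a two-finger parallel gripper is mounted at the origin on a cart in front of the work surface, level with it; the furniture and walls round the work are solid. World frame = base frame: x ahead of the robot, y to its left, z up, the work surface at z = 0. Lengths are in m, angles in degrees, forces in N, time in s.
With the tool pointing down it reaches from about 0.375 to 0.9 m from the base axis. Payload 3.1 kg.
Tool frame: the origin (TCP) lies on the centre line of the jaws, within the pads' length; the fingertips stand finger_overhang ahead of it and the grasp point (between the pads) lies 5 mm behind it (finger_overhang is the distance from the TCP to the fingertips, in m); z points along the fingers, y is the line along which they close (so a half turn about z gives the same grasp; the last joint's range is limited). The gripper opens to 87 mm and grips with 3 to 60 N. Pads are 19 mm wide; open, the fingers measure 117 mm over their backs; the gripper's body (75 mm by 190 mm) begins 51 mm behind the grasp point.
Start: joints at [-84.998, 30.224, 82.088, -0, 67.689, -10.227], TCP at [0.164, -0.603, 0.21] pointing down, gripper open.
Joint ranges: [-176.69, 176.69], [-43.24, 126.21], [12.49, 139.97], [-82, 262], [0, 151.66], [-163.58, 163.58]. Speed limits (degrees/s): [159.86, 159.86, 180, 180, 180, 180].

### API

Orientations are given as a 3x3 rotation matrix whose columns are the frame's x, y, z axes.
In Python, from rig import read_state, capture, calibration, hand_in, finger_overhang gives the robot as it stands.
- The arm moves only by the tool send_rows, never from a script. Its argument "plan" is a list of rows, each a list of 5 numbers: the closure in counts, from 0 (fully open) to 255 (shut), then the shift along the tool's x, y, z in m, then the turn about the tool's z in rad. A call has 1 to 20 rows; each row shifts and turns the commanded pose from where the row before left it, along the tool's axes as they then stand; what a row does not reach is not made up. A row lasts 1/12 s, in which the tool goes at most 41.7 mm and 7.16 degrees, less where a joint would pass 70% of its speed; a pose out of reach is approached as far as the arm can. A call is refused whole if a number of a shift passes 0.0417 or a number of a turn 0.125, either way. A call with a gripper value outside its range is refused whole. The fingers move at their own pace and stop on an object; the grip force is fixed at half the most. Time passes only in rows, so rows that do not move let the fingers close. It gives the time, the measured TCP pose, the force, the opening and the grip force at its end, in the units of the state.
- read_state(): the state, without advancing time (a new reading comes with each control period).
- capture(name): name is "scene" or "top" or "wrist"; returns (picture, depth): 400x640x3 uint8, blue, green, red; 400x640 float32, m along the optical axis (not along the pixel's ray), 0 where there is no reading.
- calibration(name): a dict with "fx", "fy", "cx", "cy" (pixels), "xyz" and "rotation" of the camera in the world. Camera axes: x right, y down, z forward; pixel columns grow to the right and rows downward; lengths in m; the calibration is good to about 2 mm. A picture is of the moment at which its call begins: read the wrist's pose just before it. calibration takes no time and is no camera call; for the wrist camera it gives the pose at the moment of the call.
- hand_in(): hands the job in; it is judged then, once.
The state is a dict: "time_s": time; "joint_positions": joint angles; "qvel": joint speeds; "tau": joint torques, N m; "position": TCP position; "tcp_rot": TCP orientation; "force": force on the tool from outside, world axes, zero at the start; "moment": the same for the moment, N m; "opening": opening from 0.0 (shut) to 1.0 (fully open); "grasp_force": force on a finger pad.
Only numpy, scipy, OpenCV 4.12 (cv2) and the standard library are available. Lean on these libraries where they do the work, as an engineer would, in place of code of your own. Each camera call takes 0.05 s, during which the arm holds its last target. There are 200 camera calls.

### The job

Sort these filter-rig parts where each kind belongs: stand both glass bottles upright in the oblong white tray, put both rubber stoppers into the round steel dish, and lift the metal support plate straight up off its two dowels and lay it, handle up, in the dark rectangular tray. Keep the plate level, set the plate and bottles down rather than dropping them, and leave the film roll where it stands.

Things in the scene. Friction and masses are not known exactly. Their poses are not given: they have to be found in the camera images.
- plate_grip (a point): Middle of the grip tab of the loose aluminium support plate (160 g), 29 mm above its underside. Plate 100 (x) x 64 x 8 mm, dark dots on top; the upright tab in its middle is 34 mm along x, 12 mm across y, top 41 mm above the underside. Starts on the dowel stand: 9.5 mm holes on its x axis, 36 mm either side of the middle, over 8 mm dowels.
- big_bottle_mid (a point): Centre, half-way up, of the larger glass bottle: round, 56 mm diameter, 97 mm tall, blue ribbed screw cap, clear, 0.19 kg. Its straight body (which can be gripped) ends 73 mm above its base. Standing upright at the start, z up.
- small_bottle_mid (a point): Centre, half-way up, of the smaller glass bottle: round, 46 mm diameter, 85 mm tall, blue ribbed screw cap, clear, 0.11 kg. Its body (which can be gripped) ends 62 mm above its base. Standing upright at the start, z up.
- big_stopper_mid (a point): Centre, half-way up, of the larger rubber stopper (dark blue): slightly tapered round plug, 33 mm diameter at its top, 28 mm tall, standing wide end up.
- small_stopper_mid (a point): Centre, half-way up, of the smaller rubber stopper (brown): slightly tapered round plug, 25 mm diameter at its top, 24 mm tall, standing wide end up.
- bottle_tray: Fixed oblong white plastic tray with grey ribs across its floor, for the bottles. Outside 150 mm (x) by 96 mm (y), walls 3 mm thick, rim 12 mm above the bench, floor 3 mm above the bench; inside 144 x 90 mm. Origin: centre of its underside on the bench.
- round_dish: Fixed round steel dish, for the stoppers. 132 mm diameter at its rim, 13 mm high; inside, the flat floor is about 116 mm across and 3 mm above the bench. Origin: centre of its underside on the bench.
- plate_tray: Fixed dark steel rectangular tray with a black floor mat, for the support plate. Outside 131 mm (x) by 101 mm (y), walls 3 mm thick, rim 12 mm above the bench, floor 3 mm above the bench; inside 125 x 95 mm, so the plate lies flat in it with its long side along the tray's. Origin: centre of its underside on the bench.
- dowel_stand: Fixed grey block 130 mm (x) by 84 mm (y) by 12 mm, with two upright steel dowels, 8 mm diameter, rising 18 mm above the block, 36 mm either side of its middle along x. The support plate lies on it at the start. Origin: centre of its underside on the bench.
- film_roll: Bystander, to be left alone: white upright roll of sealing film, 52 mm diameter, 50 mm tall, near the left edge of the bench. Origin: centre of its underside.
There are look-alikes about, which are no part of the job. What is shaped like the part that bears big_bottle_mid but orange or turquoise is not meant.

How it is judged:
By the outcome, as a careful person would: the job done as asked, in the order asked, and still so for the second after the job is handed in, with the robot touching nothing.
It also fails if it takes over 120 s, if anything falls off the work surface, if the arm or the gripper's body presses on something with over 40 N, if the wrist force passes 120 N, or if a joint passes its speed limit or range.

## Working session

There is one attempt and no reset: what is moved stays moved. The work goes in short steps, Python scripts to look and compute and a tool call to move; the robot and the scene stay as the last step left them, time stands still between calls to the robot, and variables do not carry over. Pictures are saved under pics/ and viewed, at most 14 in all, crops included, and the job is handed in when it is done.

Besides the shell and the picture viewer there is one more tool, called after "Call:" as a command line: name --pt "numbers of a row" for each row, then --argument value for the rest. send_rows: Moves the arm, as the interface text tells. Its arguments: {"type":"object","properties":{"plan":{"type":"array","items":{"type":"array","items":{"type":"number"}}}},"required":["plan"]}

```bash
mkdir -p pics; ls; python3 - <<'E'
from rig import *
import cv2,numpy as np
s=read_state();print(s, finger_overhang)
for n in("scene","top"):
    p,d=capture(n);cv2.imwrite(f"pics/{n}0.png",p);np.save(f"{n}0.npy",d);c=calibration(n);print(n,{k:np.round(v,4).tolist() for k,v in c.items()})
E
```

```text
pics
{'time_s': 0.0, 'joint_positions': array([-8.49985462e+01,  3.02783958e+01,  8.21563197e+01, -1.35142360e-03,
        6.76862631e+01, -1.02263644e+01]), 'qvel': array([ 0.05797977,  0.01577104, -0.06524907,  0.06521171,  0.02009499,
       -0.03554923]), 'tau': array([-6.30004033e-04, -4.40043712e+01, -1.76593530e+01,  6.32363674e-02,
        5.82431629e-02, -1.59167607e-04]), 'position': array([ 0.16412659, -0.60229408,  0.20907812]), 'tcp_rot': array([[ 9.64886761e-01,  2.62666129e-01, -2.05817931e-04],
       [ 2.62665972e-01, -9.64884537e-01,  2.10153192e-03],
       [ 3.53410716e-04, -2.08180170e-03, -9.99997771e-01]]), 'force': array([-1.16734536,  0.19911097, -0.52122843]), 'moment': array([ 0.00598692, -0.00383399, -0.04852216]), 'grasp_force': 0.0, 'opening': 0.9985287406534843} 0.014
scene {'fx': 461.5863, 'fy': 461.5863, 'cx': 310.9975, 'cy': 203.4896, 'xyz': [-0.057, 0.8807, 0.8729], 'rotation': [[-0.8405, -0.3299, 0.4297], [-0.5416, 0.532, -0.6509], [-0.0139, -0.7798, -0.6258]]}
top {'fx': 478.4968, 'fy': 478.4968, 'cx': 322.0894, 'cy': 193.5148, 'xyz': [0.3541, 0.0298, 1.3984], 'rotation': [[0.0149, -0.9945, 0.1038], [-0.9999, -0.0148, 0.0013], [0.0002, -0.1038, -0.9946]]}
```

View pics/scene0.png

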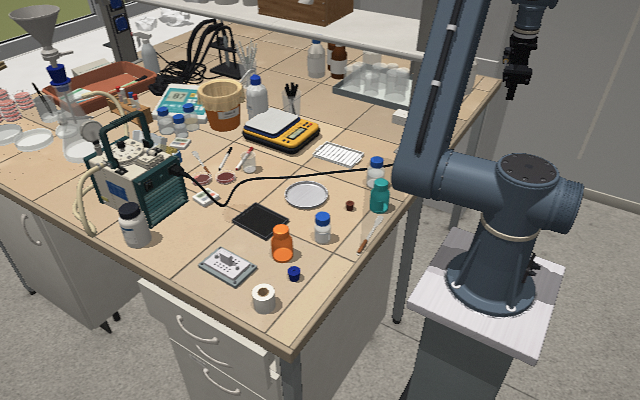

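View pics/top0.png

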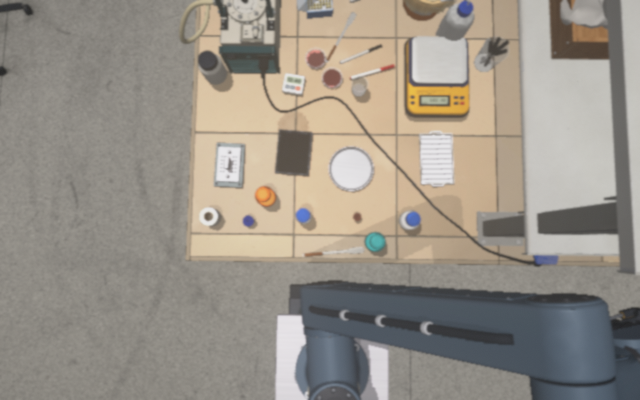

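The scene view shows two clear, blue-capped bottles at (322,228) and (376,172). The orange bottle at (282,243) and the turquoise one at (380,196) are look-alikes. The stoppers are at (294,273), blue, and (350,206), brown. In the top view:

| Item | Pixel |
|---|---|
| Plate and stand | (229,165) |
| Dark tray | (294,153) |
| Dish | (351,169) |
| White tray | (437,158) |
| Film roll | (209,216) |
| Bottles | (304,216), (412,220) |

```bash
cat > h.py <<'E'
from rig import *
import cv2,numpy as np
def ray(c,px,z):
    R=np.array(c["rotation"]);o=np.array(c["xyz"])
    d=R@np.array([(px[0]-c["cx"])/c["fx"],(px[1]-c["cy"])/c["fy"],1.]);return o+d*(z-o[2])/d[2]
def cloud(c,d):
    R=np.array(c["rotation"]);v,u=np.indices(d.shape)
    P=np.stack([(u-c["cx"])/c["fx"]*d,(v-c["cy"])/c["fy"]*d,d],-1)
    return P@R.T+np.array(c["xyz"])
def blobs(m,a=15):
    n,l,s,ce=cv2.connectedComponentsWithStats(m.astype(np.uint8))
    return [(s[i],ce[i],l==i) for i in range(1,n) if s[i][4]>=a]
E
python3 - <<'E'
from h import *
for n in("top","scene"):
    p=cv2.imread(f"pics/{n}0.png");d=np.load(f"{n}0.npy");c=calibration(n);P=cloud(c,d);h=cv2.cvtColor(p,cv2.COLOR_BGR2HSV)
    reg=(P[...,0]>.25)&(P[...,0]<.8)&(abs(P[...,1])<.45)&(d>0)&(P[...,2]<.2)
    H,S,V=cv2.split(h)
    for nm,m in(("blue",(H>105)&(H<130)&(S>110)),("brown",((H<10)|(H>170))&(V<110)&(S>90)),("tall",P[...,2]>.02),("dark",V<70)):
        for s,ce,mm in blobs(m&reg,12):
            q=P[mm]
            print(n,nm,s,ce.round(1),"med",np.median(q,0).round(3),"z95",np.percentile(q[:,2],95).round(3),"x",np.percentile(q[:,0],[2,98]).round(3),"y",np.percentile(q[:,1],[2,98]).round(3))
p=cv2.imread("pics/top0.png");cv2.imwrite("pics/tc.png",cv2.resize(p[125:265,190:460],None,fx=2.9,fy=2.9,interpolation=2))
p=cv2.imread("pics/scene0.png");cv2.imwrite("pics/sc.png",cv2.resize(p[130:320,190:430],None,fx=3,fy=3,interpolation=2))
E
```

```text
top blue [297 209  12  13 115] [302.6 214.8] med [0.431 0.083 0.084] z95 0.089 x [0.417 0.448] y [0.069 0.1  ]
top blue [407 213  12  12 115] [412.6 218.5] med [ 0.424 -0.216  0.097] z95 0.102 x [0.41 0.44] y [-0.23  -0.201]
top tall [261  76  31  37 154] [272.   97.7] med [0.75  0.181 0.098] z95 0.145 x [0.733 0.799] y [0.132 0.196]
top tall [354  89  11   7  46] [358.9  92.3] med [ 0.794 -0.071  0.04 ] z95 0.061 x [0.791 0.798] y [-0.087 -0.058]
top tall [ 405   91   65   27 1659] [437.1 103.9] med [ 0.762 -0.298  0.045] z95 0.05 x [0.729 0.798] y [-0.388 -0.211]
top tall [219 149  20  26 181] [227.3 162.1] med [0.581 0.305 0.024] z95 0.054 x [0.554 0.621] y [0.281 0.332]
top tall [233 154   8  11  25] [235.9 159.7] med [0.592 0.284 0.021] z95 0.025 x [0.58 0.61] y [0.274 0.293]
top tall [217 172  13   8  34] [224.1 175.8] med [0.545 0.314 0.022] z95 0.029 x [0.538 0.555] y [0.304 0.336]
top tall [255 186  21  21 333] [265.1 195.7] med [0.483 0.188 0.087] z95 0.099 x [0.461 0.511] y [0.167 0.217]
top tall [200 207  20  19 263] [209.3 216.3] med [0.426 0.349 0.048] z95 0.053 x [0.40
[... 4203 characters left out ...]
 dark [395 281   4  19  20] [396.3 289.8] med [ 0.363 -0.405 -0.656] z95 -0.601 x [0.36  0.366] y [-0.411 -0.401]
scene dark [392 302   9  22  57] [395.1 316.1] med [ 0.355 -0.41  -0.849] z95 -0.749 x [0.331 0.367] y [-0.433 -0.402]
scene dark [288 353  13  19  88] [296.  362.7] med [ 0.332  0.371 -0.136] z95 -0.118 x [0.33  0.336] y [0.356 0.391]
scene dark [280 362   5   8  13] [281.2 366.2] med [ 0.363  0.392 -0.156] z95 -0.136 x [0.355 0.366] y [0.391 0.394]
scene dark [281 371  10  12  35] [284.2 377.3] med [ 0.356  0.392 -0.196] z95 -0.183 x [0.339 0.366] y [0.391 0.394]
scene dark [295 384   7  16  29] [298.2 392.2] med [ 0.332  0.369 -0.28 ] z95 -0.264 x [0.33  0.333] y [0.355 0.387]
```

View pics/tc.png

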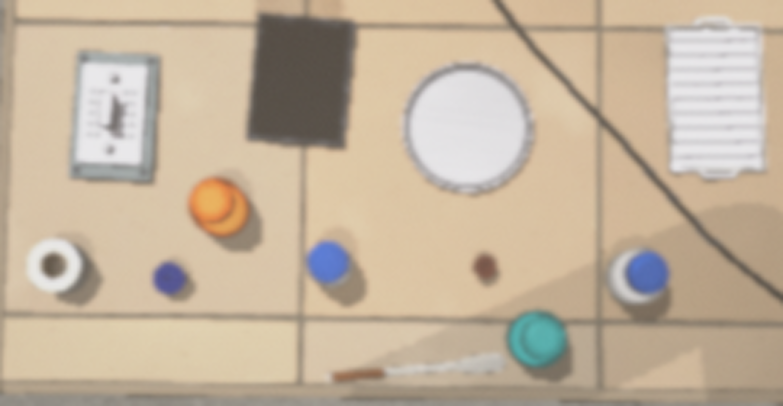

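View pics/sc.png

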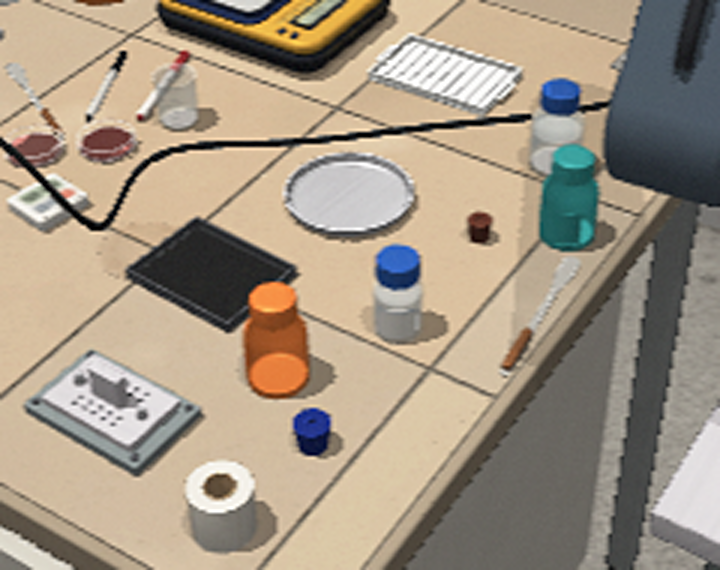

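Choices: small bottle is the blue cap at top (304,216), z 0.085. Big bottle is the blue cap at (412,220), z 0.10. Rejected: orange (265,196), turquoise (375,241), and the far bottles. The crops confirm clear bodies. The dark blue stopper is at (248,220) and the brown one at (357,216).

```bash
cat >> h.py <<'E'
def go(x,y,gz,yaw=None):
    "tool-axis shift to bring grasp point to x,y,gz ; yaw of tool x in world (deg)"
    s=read_state();R=s["tcp_rot"];t=np.array([x,y,gz-.005])-s["position"]
    a=np.degrees(np.arctan2(R[1,0],R[0,0]))
    print("t",round(s["time_s"],2),"pos",s["position"].round(4),"yaw",a.round(2),"tilt",R[:2,2].round(4),"open",round(s["opening"],3),"gf",round(s["grasp_force"],1),"F",s["force"].round(1),"d_tool",(R.T@t).round(4),"" if yaw is None else "turn %.4f"%np.radians(a-yaw))
E
python3 - <<'E'
from h import *
c=calibration("top");p=cv2.imread("pics/top0.png");d=np.load("top0.npy");P=cloud(c,d);H,S,V=cv2.split(cv2.cvtColor(p,cv2.COLOR_BGR2HSV))
def rect(nm,m,box,z):
    k=np.zeros_like(V);k[box[1]:box[3],box[0]:box[2]]=1
    b=max(blobs(m&(k>0)),key=lambda b:b[0][4])[2].astype(np.uint8)
    cn=max(cv2.findContours(b,0,cv2.CHAIN_APPROX_NONE)[0],key=len)
    w=np.array([ray(c,q[0],z)[:2] for q in cn],np.float32)
    r=cv2.minAreaRect(w*1000);print(nm,np.round(r[0],1),np.round(r[1],1),round(r[2],2), "circ",[np.round(v,1) for v in cv2.minEnclosingCircle(w*1000)])
rect("white",(S<50)&(V>120),(410,125,462,192),.012)
rect("dark",V<95,(270,125,318,180),.008)
rect("dish",(S<60),(325,142,378,198),.013)
rect("stand",(S<75),(210,138,248,192),.012)
rect("plate",(S<45)&(V>185),(210,138,248,192),.02)
s=(P[...,1]<-.36)&(P[...,1]>-.7)&(P[...,0]>.3)&(P[...,0]<.9)&(P[...,2]>.03)&(d>0)
for y in np.arange(-.7,-.36,.04):
    m=s&(abs(P[...,1]-y)<.02)&(P[...,0]>.5); 
    if m.any():print("obst y",y.round(2),np.percentile(P[m][:,2],[5,50,95]).round(3),P[m][:,0].min().round(3),m.sum())
go(.43,.084,.2,0)
E
```

```text
white [ 609.2 -301.4] [166.6 103.4] 0.85 circ [array([ 608. , -302.3]), np.float64(89.4)]
dark [621.7 119. ] [ 87.8 119.9] 85.91 circ [array([622.8, 119.4]), np.float64(71.0)]
dish [575.4 -50.5] [136.2 137.8] 0.85 circ [array([576. , -51.3]), np.float64(70.9)]
stand [580.7 307.6] [159.  109.1] 1.78 circ [array([580.7, 307.6]), np.float64(96.4)]
plate [582.  307.9] [ 67.5 103.6] 88.4 circ [array([581.8, 308.2]), np.float64(58.6)]
obst y -0.62 [0.36  0.363 0.367] 0.501 458
obst y -0.58 [0.36  0.363 0.373] 0.5 2507
obst y -0.54 [0.36  0.364 0.449] 0.5 2779
obst y -0.5 [0.36  0.364 0.494] 0.5 3473
obst y -0.46 [0.358 0.363 0.448] 0.501 4454
obst y -0.42 [0.352 0.692 0.718] 0.5 7163
obst y -0.38 [0.04  0.048 0.063] 0.731 584
t 0.1 pos [ 0.1642 -0.6024  0.2092] yaw 15.23 tilt [-0.0002  0.0019] open 1.002 gf 0.0 F [-0.2 -0.6  0.6] d_tool [ 0.4368 -0.5924  0.0154] turn 0.2658
```

Call:
send_rows --pt "0 0 0 0 0.1" --pt "0 0 0 0 0.1" --pt "0 0 0 0 0.066" --pt "0 0 0 0 0"

```text
time_s: 0.43
position: [0.1642, -0.6026, 0.2095]
tcp_rot: [[1.0, -0.001, -0.0], [-0.001, -1.0, 0.001], [-0.0, -0.001, -1.0]]
force: [0.2, 0.2, 0.0]
opening: 1.006
grasp_force: 0.0
```

Call:
send_rows --pt "0 0.007 -0.012 0 0" --pt "0 0.0147 -0.025 0 0" --pt "0 0.0147 -0.025 0 0" --pt "0 0.0147 -0.025 0 0" --pt "0 0.0147 -0.025 0 0" --pt "0 0.0147 -0.025 0 0" --pt "0 0.0147 -0.025 0 0" --pt "0 0.0147 -0.025 0 0" --pt "0 0.0147 -0.025 0 0" --pt "0 0.0147 -0.025 0 0" --pt "0 0.0147 -0.025 0 0" --pt "0 0.0147 -0.025 0 0" --pt "0 0.0077 -0.013 0 0"

```text
time_s: 1.52
position: [0.3411, -0.2997, 0.2098]
tcp_rot: [[1.0, 0.003, -0.001], [0.003, -1.0, 0.002], [-0.001, -0.002, -1.0]]
force: [-0.0, -0.1, -0.2]
opening: 0.999
grasp_force: 0.0
```

Call:
send_rows --pt "0 0.003 -0.012 0 0" --pt "0 0.006 -0.025 0 0" --pt "0 0.006 -0.025 0 0" --pt "0 0.006 -0.025 0 0" --pt "0 0.006 -0.025 0 0" --pt "0 0.006 -0.025 0 0" --pt "0 0.006 -0.025 0 0" --pt "0 0.006 -0.025 0 0" --pt "0 0.006 -0.025 0 0" --pt "0 0.006 -0.025 0 0" --pt "0 0.006 -0.025 0 0" --pt "0 0.006 -0.025 0 0" --pt "0 0.006 -0.025 0 0" --pt "0 0.006 -0.025 0 0" --pt "0 0.006 -0.025 0 0" --pt "0 0.003 -0.022 0 0" --pt "0 0 0 0 0" --pt "0 0 0 0 0"

```text
time_s: 3.02
position: [0.4306, 0.0814, 0.2099]
tcp_rot: [[1.0, 0.003, -0.0], [0.003, -1.0, -0.0], [-0.0, 0.0, -1.0]]
force: [0.1, -0.5, 0.4]
opening: 1.001
grasp_force: 0.0
```

```bash
python3 - <<'E'
from h import *
c=calibration("wrist");p,d=capture("wrist");cv2.imwrite("pics/w1.png",p);P=cloud(c,d);go(.43,.084,.045,0)
H,S,V=cv2.split(cv2.cvtColor(p,cv2.COLOR_BGR2HSV))
print(c["xyz"],c["rotation"].round(3).tolist())
for s,ce,m in blobs((H>105)&(H<130)&(S>110)&(d>0),80): 
    q=P[m];t=q[:,2]>np.percentile(q[:,2],90)-.006;print(s,np.median(q,0).round(4),"topc",((q[t].min(0)+q[t].max(0))/2).round(4),np.ptp(q[t],0).round(3))
s=capture("scene")[0];cv2.imwrite("pics/s1.png",s)
E
```

```text
t 3.07 pos [0.4306 0.0807 0.2099] yaw 0.08 tilt [-0.0003 -0.0005] open 1.0 gf 0.0 F [ 0.3 -0.9 -0. ] d_tool [-0.0005 -0.0034  0.1699] turn 0.0015
[0.51224844 0.0812101  0.38355181] [[0.002, -0.956, -0.294], [-1.0, -0.002, -0.002], [0.001, 0.294, -0.956]]
[ 289  159   45   48 1662] [0.4352 0.0861 0.0838] topc [0.4332 0.0861 0.0826] [0.039 0.038 0.007]
[141 169  38  31 893] [0.4193 0.2424 0.0265] topc [0.4181 0.2445 0.0254] [0.031 0.033 0.008]
[629 179  11  34 273] [ 0.4232 -0.1975  0.0805] topc [ 0.4221 -0.1998  0.0829] [0.026 0.009 0.008]
```

View pics/w1.png

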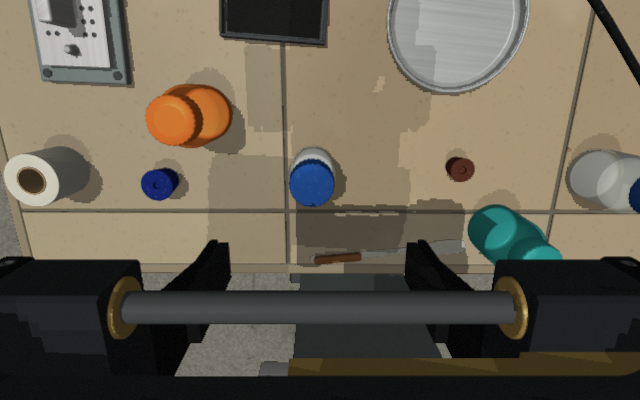

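View pics/s1.png

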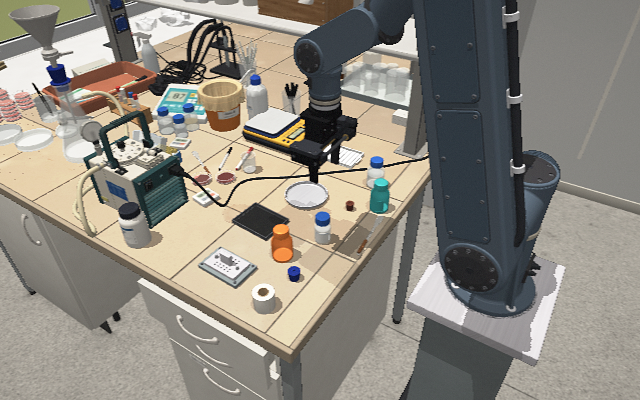

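The wrist view shows the small bottle's blue cap at (312,183) between the fingers, clear of the orange (190,115) and turquoise (515,240) bottles. Descending and gripping.

Call:
send_rows --pt "0 0.001 -0.0035 0.01 0" --pt "0 0 0 0.02 0" --pt "0 0 0 0.02 0" --pt "0 0 0 0.02 0" --pt "0 0 0 0.02 0" --pt "0 0 0 0.02 0" --pt "0 0 0 0.02 0" --pt "0 0 0 0.02 0" --pt "0 0 0 0.012 0" --pt "0 0 0 0.008 0" --pt "0 0 0 0 0" --pt "255 0 0 0 0" --pt "255 0 0 0 0" --pt "255 0 0 0 0" --pt "255 0 0 0 0" --pt "255 0 0 0 0" --pt "255 0 0 0 0" --pt "255 0 0 0 0" --pt "255 0 0 0 0"

```text
time_s: 4.7
position: [0.4318, 0.0845, 0.0402]
tcp_rot: [[1.0, -0.0, 0.0], [-0.0, -1.0, 0.0], [0.0, -0.0, -1.0]]
force: [0.5, 0.2, -1.1]
opening: 0.489
grasp_force: 28.2
```

```bash
python3 -c "
from h import *
go(.575,-.3,.048,0)"
```

```text
t 4.7 pos [0.4318 0.0845 0.0402] yaw -0.01 tilt [0.0003 0.0001] open 0.489 gf 28.2 F [ 0.5  0.2 -1.1] d_tool [ 0.1433  0.3845 -0.0028] turn -0.0001
```

Call:
send_rows --pt "255 0 0 -0.005 0" --pt "255 0 0 -0.01 0" --pt "255 0 0 -0.02 0" --pt "255 0 0 -0.02 0" --pt "255 0 0 -0.025 0" --pt "255 0 0 -0.025 0" --pt "255 0 0 -0.025 0" --pt "255 0 0 -0.015 0" --pt "255 0 0 -0.005 0"

```text
time_s: 5.45
position: [0.4331, 0.0844, 0.1926]
tcp_rot: [[1.0, -0.0, 0.005], [-0.0, -1.0, -0.0], [0.005, 0.0, -1.0]]
force: [0.9, 0.7, -0.7]
opening: 0.484
grasp_force: 28.1
```

Call:
send_rows --pt "255 0.002 0.006 0 0" --pt "255 0.005 0.014 0 0" --pt "255 0.009 0.024 0 0" --pt "255 0.009 0.024 0 0" --pt "255 0.009 0.024 0 0" --pt "255 0.009 0.024 0 0" --pt "255 0.009 0.024 0 0" --pt "255 0.009 0.024 0 0" --pt "255 0.009 0.024 0 0" --pt "255 0.009 0.024 0 0" --pt "255 0.009 0.024 0 0" --pt "255 0.009 0.024 0 0" --pt "255 0.009 0.024 0 0" --pt "255 0.009 0.024 0 0" --pt "255 0.009 0.024 0 0" --pt "255 0.009 0.024 0 0" --pt "255 0.009 0.024 0 0" --pt "255 0.005 0.012 0 0" --pt "255 0 0.006 0 0" --pt "255 0 0 0 0"

```text
time_s: 7.12
position: [0.5774, -0.3148, 0.1877]
tcp_rot: [[1.0, -0.002, -0.003], [-0.002, -1.0, 0.002], [-0.003, -0.002, -1.0]]
force: [0.2, -0.2, -0.6]
opening: 0.492
grasp_force: 28.1
```

```bash
python3 - <<'E'
from h import *
c=calibration("wrist");p,d=capture("wrist");cv2.imwrite("pics/w2.png",p);P=cloud(c,d);np.save("w2.npy",P);go(.575,-.3,.048,0)
m=(P[...,2]>.0085)&(P[...,2]<.016)&(d>0)&(P[...,1]<-.2)
q=P[m&(P[...,0]>.5)];r=cv2.minAreaRect((q[:,:2]*1000).astype(np.float32));print(r,len(q),np.percentile(q,[1,99],0).round(3))
E
```

```text
t 7.17 pos [ 0.5773 -0.3133  0.188 ] yaw -0.07 tilt [-0.0033  0.0027] open 0.49 gf 28.1 F [-0.  -0.  -0.9] d_tool [-0.0018 -0.0129  0.1451] turn -0.0012
((597.2450561523438, -422.0572509765625), (440.9537048339844, 179.02972412109375), 87.65367126464844) 2021 [[ 0.504 -0.629  0.009]
 [ 0.69  -0.237  0.016]]
```

View pics/w2.png

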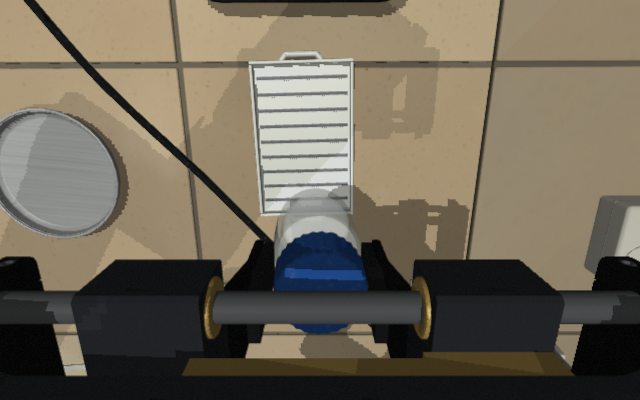

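The tray's rim corners are at (249,62), (353,60), (352,213) and (262,214), partly behind the held bottle. The dish is at (56,173). Casting these onto rim height.

```bash
python3 - <<'E'
from h import *
c=calibration("wrist")
q=np.array([ray(c,u,.012) for u in[(249,62),(353,60),(352,213),(262,214)]]);print(q.round(4),q.mean(0).round(4),np.linalg.norm(q-np.roll(q,1,0),axis=1).round(4))
c=calibration("top")
print([ray(c,u,.012).round(4) for u in[(190+668/2.9,125+28/2.9),(190+760/2.9,125+25/2.9),(190+764/2.9,125+172/2.9),(190+671/2.9,125+172/2.9)]])
E
```

```text
[[ 0.6817 -0.2518  0.012 ]
 [ 0.6832 -0.3461  0.012 ]
 [ 0.5364 -0.349   0.012 ]
 [ 0.5354 -0.2566  0.012 ]] [ 0.6092 -0.3009  0.012 ] [0.1464 0.0943 0.1468 0.0925]
[array([ 0.6778, -0.2557,  0.012 ]), array([ 0.6823, -0.3494,  0.012 ]), array([ 0.5316, -0.3514,  0.012 ]), array([ 0.5302, -0.2578,  0.012 ])]
```

Call:
send_rows --pt "255 -0.009 -0.0115 0.01 0" --pt "255 0 0 0.02 0" --pt "255 0 0 0.02 0" --pt "255 0 0 0.02 0" --pt "255 0 0 0.02 0" --pt "255 0 0 0.02 0" --pt "255 0 0 0.012 0" --pt "255 0 0 0.007 0" --pt "255 0 0 0.004 0" --pt "255 0 0 0.003 0" --pt "255 0 0 0.002 0" --pt "255 0 0 0.002 0" --pt "255 0 0 0 0" --pt "255 0 0 0 0"

```text
time_s: 8.33
position: [0.5699, -0.3024, 0.0506]
tcp_rot: [[1.0, -0.0, 0.001], [-0.0, -1.0, -0.001], [0.001, 0.001, -1.0]]
force: [0.8, -0.4, -0.4]
opening: 0.488
grasp_force: 28.1
```

```bash
python3 -c "
from h import *
go(.568,-.302,.048,0)"
```

```text
t 8.33 pos [ 0.5699 -0.3024  0.0506] yaw -0.01 tilt [ 0.0008 -0.0006] open 0.488 gf 28.1 F [ 0.8 -0.4 -0.4] d_tool [-0.002  -0.0004  0.0076] turn -0.0002
```

Call:
send_rows --pt "255 -0.001 0 0.002 0" --pt "255 0 0 0.0015 0" --pt "255 0 0 0.0015 0" --pt "255 0 0 0.001 0" --pt "255 0 0 0.0005 0" --pt "255 0 0 0 0" --pt "255 0 0 0 0"

```text
time_s: 8.92
position: [0.5687, -0.3021, 0.0435]
tcp_rot: [[1.0, -0.0, -0.0], [-0.0, -1.0, 0.0], [-0.0, -0.0, -1.0]]
force: [0.0, 0.1, -0.7]
opening: 0.492
grasp_force: 28.1
```

Call:
send_rows --pt "255 0 0 0.0006 0" --pt "255 0 0 0 0" --pt "200 0 0 0 0" --pt "100 0 0 0 0" --pt "0 0 0 0 0" --pt "0 0 0 0 0" --pt "0 0 0 0 0" --pt "0 0 0 -0.01 0" --pt "0 0 0 -0.02 0" --pt "0 0 0 -0.025 0" --pt "0 0 0 -0.025 0" --pt "0 0 0 -0.025 0" --pt "0 0 0 -0.025 0" --pt "0 0 0 -0.01 0"

```text
time_s: 10.08
position: [0.5705, -0.3034, 0.1877]
tcp_rot: [[1.0, -0.0, 0.006], [-0.0, -1.0, -0.005], [0.006, 0.005, -1.0]]
force: [0.3, -1.0, 0.8]
opening: 0.999
grasp_force: 0.0
```

Call:
send_rows --pt "0 -0.008 -0.005 0 0" --pt "0 -0.02 -0.012 0 0" --pt "0 -0.02 -0.012 0 0" --pt "0 -0.02 -0.012 0 0" --pt "0 -0.02 -0.012 0 0" --pt "0 -0.02 -0.012 0 0" --pt "0 -0.02 -0.012 0 0" --pt "0 -0.012 -0.008 0 0" --pt "0 -0.005 -0.004 0 0" --pt "0 0 0 0 0" --pt "0 0 0 0 0"

```text
time_s: 11.0
position: [0.4245, -0.2137, 0.1832]
tcp_rot: [[1.0, -0.0, 0.001], [-0.0, -1.0, -0.001], [0.001, 0.001, -1.0]]
force: [0.6, -0.7, 0.7]
opening: 0.998
grasp_force: 0.0
```

```bash
python3 - <<'E'
from h import *
c=calibration("wrist");p,d=capture("wrist");P=cloud(c,d);go(.4235,-.213,.057,0);cv2.imwrite("pics/w3.png",p)
H,S,V=cv2.split(cv2.cvtColor(p,cv2.COLOR_BGR2HSV))
for s,ce,m in blobs((H>105)&(H<130)&(S>110)&(d>0),80): 
    q=P[m];t=q[:,2]>np.percentile(q[:,2],90)-.006;print(s,np.median(q,0).round(4),"topc",((q[t].min(0)+q[t].max(0))/2).round(4),np.ptp(q[t],0).round(3))
E
```

```text
t 11.05 pos [ 0.4249 -0.2141  0.1832] yaw -0.02 tilt [ 0.0017 -0.0014] open 0.998 gf 0.0 F [ 0.6  0.2 -0.1] d_tool [-0.0016 -0.0013  0.1312] turn -0.0003
[ 411    0   62   27 1224] [ 0.5574 -0.2973  0.0864] topc [ 0.5566 -0.3007  0.0858] [0.014 0.037 0.008]
[ 295  170   51   54 2153] [ 0.4282 -0.2164  0.0957] topc [ 0.426  -0.2164  0.0949] [0.039 0.038 0.008]
```

View pics/w3.png

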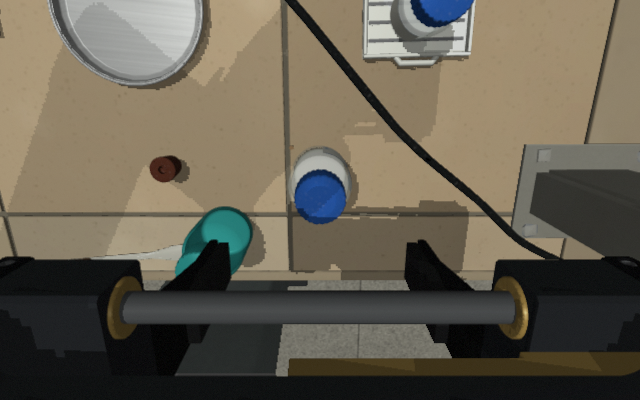

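The small bottle stands in the tray at (440,10), and the big bottle's cap is at (320,195) between the fingers. Gripping it.

Call:
send_rows --pt "0 0 0.0015 0.01 0" --pt "0 0 0 0.02 0" --pt "0 0 0 0.02 0" --pt "0 0 0 0.02 0" --pt "0 0 0 0.02 0" --pt "0 0 0 0.02 0" --pt "0 0 0 0.013 0" --pt "0 0 0 0.006 0" --pt "0 0 0 0.002 0" --pt "0 0 0 0 0" --pt "0 0 0 0 0" --pt "255 0 0 0 0" --pt "255 0 0 0 0" --pt "255 0 0 0 0" --pt "255 0 0 0 0" --pt "255 0 0 0 0" --pt "255 0 0 0 0" --pt "255 0 0 0 0"

```text
time_s: 12.55
position: [0.4241, -0.2152, 0.0522]
tcp_rot: [[1.0, 0.0, 0.001], [0.0, -1.0, -0.001], [0.001, 0.001, -1.0]]
force: [-0.0, -2.6, 3.4]
opening: 0.553
grasp_force: 11.0
```

```bash
python3 -c "
from h import *
go(.644,-.3,.0595,0)"
```

```text
t 12.55 pos [ 0.4241 -0.2152  0.0522] yaw 0.01 tilt [ 0.001  -0.0014] open 0.553 gf 11.0 F [-0.  -2.6  3.4] d_tool [ 0.2199  0.0849 -0.002 ] turn 0.0002
```

Call:
send_rows --pt "255 0 0 0 0" --pt "255 0 0 0 0" --pt "255 0 0 -0.005 0" --pt "255 0 0 -0.01 0" --pt "255 0 0 -0.02 0" --pt "255 0 0 -0.02 0" --pt "255 0 0 -0.025 0" --pt "255 0 0 -0.025 0" --pt "255 0 0 -0.025 0" --pt "255 0 0 -0.012 0" --pt "255 0 0 -0.005 0" --pt "255 0 0 0 0"

```text
time_s: 13.55
position: [0.424, -0.2146, 0.2]
tcp_rot: [[1.0, -0.0, 0.002], [-0.0, -1.0, -0.001], [0.002, 0.001, -1.0]]
force: [0.0, -1.2, -0.1]
opening: 0.01
grasp_force: 0.0
```

Call:
send_rows --pt "255 0.005 0.002 0 0" --pt "255 0.012 0.004 0 0" --pt "255 0.02 0.008 0 0" --pt "255 0.02 0.008 0 0" --pt "255 0.02 0.008 0 0" --pt "255 0.02 0.008 0 0" --pt "255 0.02 0.008 0 0" --pt "255 0.02 0.008 0 0" --pt "255 0.02 0.008 0 0" --pt "255 0.02 0.008 0 0" --pt "255 0.02 0.008 0 0" --pt "255 0.015 0.005 0 0" --pt "255 0.006 0.002 0 0" --pt "255 0.002 0 0 0" --pt "255 0 0 0 0" --pt "255 0 0 0 0"

```text
time_s: 14.88
position: [0.6425, -0.2989, 0.1979]
tcp_rot: [[1.0, -0.0, -0.002], [-0.0, -1.0, 0.002], [-0.002, -0.002, -1.0]]
force: [0.5, 0.1, 0.1]
opening: 0.004
grasp_force: 0.0
```

```bash
python3 -c "
from h import *
go(.644,-.3,.06,0)"
```

```text
t 14.88 pos [ 0.6425 -0.2989  0.1979] yaw -0.01 tilt [-0.0024  0.0015] open 0.004 gf 0.0 F [0.5 0.1 0.1] d_tool [0.0018 0.0014 0.1429] turn -0.0001
```

The grip was lost, so I'll look before moving again.

```bash
python3 - <<'E'
from h import *
p,d=capture("top");c=calibration("top");P=cloud(c,d);s,ds=capture("scene")
H,S,V=cv2.split(cv2.cvtColor(p,cv2.COLOR_BGR2HSV))
for q,ce,m in blobs((H>105)&(H<130)&(S>110)&(P[...,0]<.8),15): print(ce.round(1),np.median(P[m],0).round(3))
a=cv2.resize(s[120:300,240:430],None,fx=2.1,fy=2.1);b=cv2.resize(p[125:265,250:450],None,fx=2,fy=2.7);b=b[:378]
cv2.imwrite("pics/l.png",np.hstack([a[:378],b]))
E
```

```text
(no output)
```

View pics/l.png

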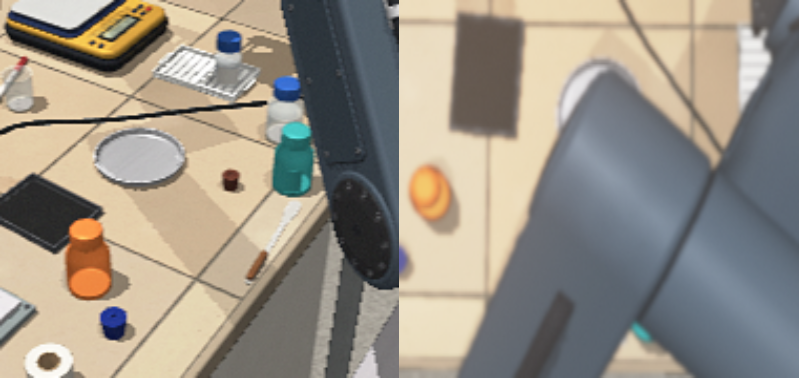

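The big bottle is still upright at its place, left panel (286,110), so the grip simply slid off. Going back to look again.

Call:
send_rows --pt "0 -0.005 -0.002 0 0" --pt "0 -0.012 -0.004 0 0" --pt "0 -0.02 -0.008 0 0" --pt "0 -0.02 -0.008 0 0" --pt "0 -0.02 -0.008 0 0" --pt "0 -0.02 -0.008 0 0" --pt "0 -0.02 -0.008 0 0" --pt "0 -0.02 -0.008 0 0" --pt "0 -0.02 -0.008 0 0" --pt "0 -0.02 -0.008 0 0" --pt "0 -0.02 -0.008 0 0" --pt "0 -0.015 -0.005 0 0" --pt "0 -0.006 -0.002 0 0" --pt "0 -0.002 0 0 0" --pt "0 0 0 0 0" --pt "0 0 0 0 0"

```text
time_s: 16.32
position: [0.4247, -0.2154, 0.1994]
tcp_rot: [[1.0, -0.0, 0.002], [-0.0, -1.0, -0.001], [0.002, 0.001, -1.0]]
force: [-0.2, -1.0, -0.4]
opening: 0.992
grasp_force: 0.0
```

```bash
python3 - <<'E'
from h import *
c=calibration("wrist");p,d=capture("wrist");P=cloud(c,d);go(.425,-.2155,.05,0)
H,S,V=cv2.split(cv2.cvtColor(p,cv2.COLOR_BGR2HSV))
for s,ce,m in blobs((H>105)&(H<130)&(S>110)&(d>0)&(P[...,0]<.5),80):
    q=P[m];t=q[:,2]>.092;print(s,((q[t].min(0)+q[t].max(0))/2).round(4),np.percentile(q[t],[2,98],0).round(4).tolist())
m=(abs(P[...,0]-.425)<.045)&(abs(P[...,1]+.215)<.045)&(d>0)
for z0 in np.arange(.0,.1,.01):
    q=P[m&(abs(P[...,2]-z0)<.005)&(P[...,2]>.006)]
    if len(q)>20: print(round(z0,3),len(q),np.percentile(q,[2,98],0).round(3)[:,:2].tolist())
cv2.imwrite("pics/w4.png",cv2.resize(p[110:260,230:420],None,fx=4,fy=4))
E
```

```text
t 16.37 pos [ 0.4248 -0.2154  0.1993] yaw -0.02 tilt [ 0.0016 -0.0011] open 0.992 gf 0.0 F [ 0.2  0.2 -0.2] d_tool [-0.000e+00 -1.000e-04  1.543e-01] turn -0.0003
[ 294  166   48   51 1927] [ 0.4261 -0.2163  0.0953] [[0.4088, -0.2335, 0.0935], [0.4438, -0.199, 0.0974]]
0.01 51 [[0.439, -0.239], [0.454, -0.192]]
0.02 71 [[0.439, -0.239], [0.454, -0.193]]
0.03 71 [[0.438, -0.242], [0.454, -0.195]]
0.04 90 [[0.438, -0.241], [0.454, -0.193]]
0.05 138 [[0.426, -0.244], [0.454, -0.191]]
0.06 755 [[0.415, -0.242], [0.452, -0.191]]
0.07 248 [[0.425, -0.238], [0.448, -0.195]]
0.08 118 [[0.431, -0.235], [0.446, -0.197]]
0.09 415 [[0.408, -0.235], [0.445, -0.197]]
```

View pics/w4.png

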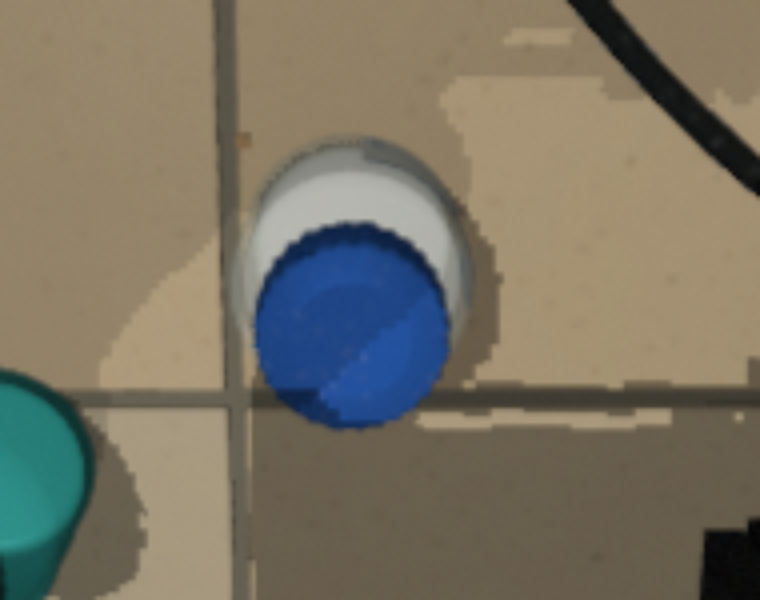

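The bottle is upright and centred at about (0.426,-0.2165). The upward force during closing suggests the pads met the shoulder, so I'll grip about 6 mm lower. The palm still clears the cap there.

Call:
send_rows --pt "0 0.001 0.001 0.014 0" --pt "0 0 0 0.025 0" --pt "0 0 0 0.025 0" --pt "0 0 0 0.025 0" --pt "0 0 0 0.025 0" --pt "0 0 0 0.02 0" --pt "0 0 0 0.01 0" --pt "0 0 0 0.005 0" --pt "0 0 0 0.003 0" --pt "0 0 0 0.0015 0" --pt "0 0 0 0 0" --pt "0 0 0 0 0"

```text
time_s: 17.37
position: [0.4253, -0.216, 0.0461]
tcp_rot: [[1.0, -0.0, 0.001], [-0.0, -1.0, -0.001], [0.001, 0.001, -1.0]]
force: [0.3, 0.5, 0.5]
opening: 1.003
grasp_force: 0.0
```

Call:
send_rows --pt "120 0 0 0 0" --pt "120 0 0 0 0" --pt "120 0 0 0 0" --pt "120 0 0 0 0" --pt "120 0 0 0 0" --pt "120 0 0 0 0"

```text
time_s: 17.87
position: [0.4247, -0.2157, 0.0456]
tcp_rot: [[1.0, -0.0, 0.0], [-0.0, -1.0, -0.0], [0.0, 0.0, -1.0]]
force: [-0.4, -0.2, 0.2]
opening: 0.628
grasp_force: 11.2
```

Call:
send_rows --pt "255 0 0 0 0" --pt "255 0 0 0 0" --pt "255 0 0 0 0" --pt "255 0 0 0 0" --pt "255 0 0 0 0"

```text
time_s: 18.28
position: [0.4247, -0.2157, 0.0456]
tcp_rot: [[1.0, -0.0, 0.0], [-0.0, -1.0, -0.0], [0.0, 0.0, -1.0]]
force: [-0.7, -0.5, 2.4]
opening: 0.626
grasp_force: 30.0
```

Held at 0.626, steady at 30 N. A small lift first to test it.

Call:
send_rows --pt "255 0 0 -0.003 0" --pt "255 0 0 -0.006 0" --pt "255 0 0 -0.01 0" --pt "255 0 0 -0.006 0" --pt "255 0 0 0 0" --pt "255 0 0 0 0"

```text
time_s: 18.78
position: [0.4249, -0.2157, 0.0708]
tcp_rot: [[1.0, -0.0, 0.001], [-0.0, -1.0, -0.001], [0.001, 0.001, -1.0]]
force: [-0.2, -0.3, -2.3]
opening: 0.62
grasp_force: 30.0
```

Call:
send_rows --pt "255 0 0 -0.006 0" --pt "255 0 0 -0.012 0" --pt "255 0 0 -0.018 0" --pt "255 0 0 -0.02 0" --pt "255 0 0 -0.02 0" --pt "255 0 0 -0.018 0" --pt "255 0 0 -0.01 0" --pt "255 0 0 -0.004 0" --pt "255 0 0 0 0"

```text
time_s: 19.53
position: [0.4249, -0.2157, 0.1792]
tcp_rot: [[1.0, -0.0, 0.001], [-0.0, -1.0, -0.001], [0.001, 0.001, -1.0]]
force: [-0.3, 0.1, -2.1]
opening: 0.617
grasp_force: 30.0
```

```bash
python3 - <<'E'
from h import *
go(.644,-.3,.0535,0)
p,d=capture("scene");cv2.imwrite("pics/s2.png",cv2.resize(p[80:240,260:440],None,fx=3.3,fy=3.3))
E
```

```text
t 19.53 pos [ 0.4249 -0.2157  0.1792] yaw -0.01 tilt [ 0.0012 -0.001 ] open 0.617 gf 30.0 F [-0.3  0.1 -2.1] d_tool [0.2189 0.0841 0.1311] turn -0.0001
```

View pics/s2.png

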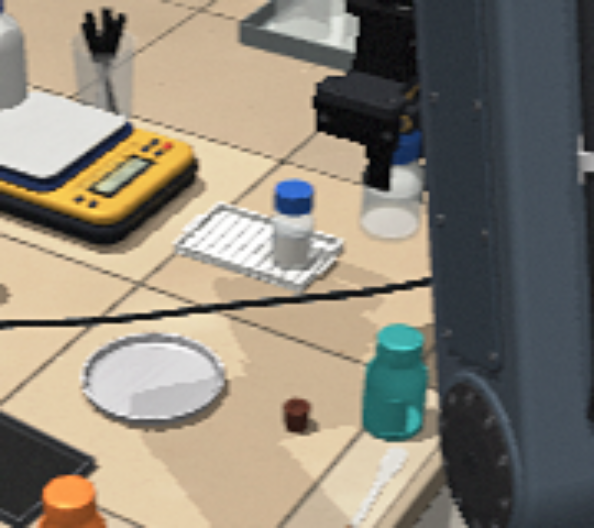

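The big bottle hangs upright in the grip at (395,190), and the small one stands in the tray at (293,225). Carrying it over.

Call:
send_rows --pt "255 0.007 0.003 0 0" --pt "255 0.016 0.006 0 0" --pt "255 0.02 0.008 0 0" --pt "255 0.02 0.008 0 0" --pt "255 0.02 0.008 0 0" --pt "255 0.02 0.008 0 0" --pt "255 0.02 0.008 0 0" --pt "255 0.02 0.008 0 0" --pt "255 0.02 0.008 0 0" --pt "255 0.02 0.008 0 0" --pt "255 0.02 0.008 0 0" --pt "255 0.012 0.003 0 0" --pt "255 0.004 0 0 0" --pt "255 0 0 0.02 0" --pt "255 0 0 0.025 0" --pt "255 0 0 0.025 0" --pt "255 0 0 0.02 0" --pt "255 0 0 0.01 0" --pt "255 0 0 0 0" --pt "255 0 0 0 0"

```text
time_s: 21.25
position: [0.6432, -0.2993, 0.0777]
tcp_rot: [[1.0, -0.0, -0.002], [-0.0, -1.0, 0.001], [-0.002, -0.001, -1.0]]
force: [0.7, -1.2, -1.7]
opening: 0.623
grasp_force: 30.0
```

```bash
python3 - <<'E'
from h import *
go(.644,-.3,.0535,0)
E
```

```text
t 21.25 pos [ 0.6432 -0.2993  0.0777] yaw -0.01 tilt [-0.0015  0.0011] open 0.623 gf 30.0 F [ 0.7 -1.2 -1.7] d_tool [0.0008 0.0007 0.0292] turn -0.0002
```

Call:
send_rows --pt "255 0.001 0.001 0.008 0" --pt "255 0 0 0.008 0" --pt "255 0 0 0.004 0" --pt "255 0 0 0.003 0" --pt "255 0 0 0.002 0" --pt "255 0 0 0.001 0" --pt "255 0 0 0 0" --pt "255 0 0 0 0"

```text
time_s: 21.92
position: [0.6448, -0.3007, 0.0527]
tcp_rot: [[1.0, -0.0, 0.0], [-0.0, -1.0, -0.0], [0.0, 0.0, -1.0]]
force: [0.2, -0.3, -1.5]
opening: 0.624
grasp_force: 30.0
```

Call:
send_rows --pt "255 0 0 0.001 0" --pt "255 0 0 0.001 0" --pt "255 0 0 0 0" --pt "255 0 0 0 0"

```text
time_s: 22.25
position: [0.6446, -0.3006, 0.0504]
tcp_rot: [[1.0, -0.0, -0.0], [-0.0, -1.0, 0.0], [-0.0, -0.0, -1.0]]
force: [-0.8, -0.3, -2.2]
opening: 0.622
grasp_force: 30.0
```

Call:
send_rows --pt "255 0 0 0.001 0" --pt "255 0 0 0.0007 0" --pt "255 0 0 0 0" --pt "255 0 0 0 0"

```text
time_s: 22.58
position: [0.6446, -0.3006, 0.0487]
tcp_rot: [[1.0, -0.0, -0.0], [-0.0, -1.0, 0.0], [-0.0, -0.0, -1.0]]
force: [0.2, 0.4, -2.8]
opening: 0.617
grasp_force: 30.0
```

Call:
send_rows --pt "255 0 0 0.0006 0" --pt "255 0 0 0 0" --pt "95 0 0 0 0" --pt "90 0 0 0 0" --pt "60 0 0 0 0" --pt "0 0 0 0 0" --pt "0 0 0 0 0" --pt "0 0 0 0 0" --pt "0 0 0 -0.008 0" --pt "0 0 0 -0.02 0" --pt "0 0 0 -0.025 0" --pt "0 0 0 -0.025 0" --pt "0 0 0 -0.025 0" --pt "0 0 0 -0.025 0" --pt "0 0 0 -0.01 0" --pt "0 0 0 0 0"

```text
time_s: 23.92
position: [0.6466, -0.3018, 0.1903]
tcp_rot: [[1.0, -0.0, 0.006], [-0.0, -1.0, -0.004], [0.006, 0.004, -1.0]]
force: [0.2, -0.0, -0.5]
opening: 1.003
grasp_force: 0.0
```

```bash
python3 - <<'E'
from h import *
go(.432,-.067,.2,0)
E
```

```text
t 23.92 pos [ 0.6466 -0.3018  0.1903] yaw -0.01 tilt [ 0.0065 -0.0043] open 1.003 gf 0.0 F [ 0.2 -0.  -0.5] d_tool [-0.2146 -0.2348 -0.0071] turn -0.0001
```

Call:
send_rows --pt "0 -0.01 -0.01 0 0" --pt "0 -0.02 -0.022 0 0" --pt "0 -0.02 -0.022 0 0" --pt "0 -0.02 -0.022 0 0" --pt "0 -0.02 -0.022 0 0" --pt "0 -0.02 -0.022 0 0" --pt "0 -0.02 -0.022 0 0" --pt "0 -0.02 -0.022 0 0" --pt "0 -0.02 -0.022 0 0" --pt "0 -0.02 -0.022 0 0" --pt "0 -0.02 -0.022 0 0" --pt "0 -0.0046 -0.0048 0 -0.1" --pt "0 0 0 0 -0.104" --pt "0 0 0 0 -0.104" --pt "0 0 0 0 -0.104" --pt "0 0 0 0 -0.104" --pt "0 0 0 0 -0.104" --pt "0 0 0 0 0" --pt "0 0 0 0 0"

```text
time_s: 25.5
position: [0.4293, -0.0654, 0.1852]
tcp_rot: [[0.816, 0.579, -0.002], [0.579, -0.816, 0.001], [-0.001, -0.002, -1.0]]
force: [-0.0, -0.2, -0.2]
opening: 0.999
grasp_force: 0.0
```

```bash
python3 - <<'E'
from h import *
c=calibration("wrist");p,d=capture("wrist");P=cloud(c,d)
H,S,V=cv2.split(cv2.cvtColor(p,cv2.COLOR_BGR2HSV))
b=[]
for s,ce,m in blobs(((H<12)|(H>170))&(S>90)&(V<120)&(d>0)&(P[...,2]>.012)&(abs(P[...,0]-.43)<.05)&(abs(P[...,1]+.067)<.05),30):
    q=P[m];t=q[:,2]>.018;k=q[t];e=(k.min(0)+k.max(0))/2;print(s,e.round(4),np.ptp(k,0).round(3),np.median(q,0).round(4),ray(c,ce,.02).round(4))
go(.432,-.067,.022,35.5);go(e[0],e[1],.022)
p,d=capture("top")
cv2.imwrite("pics/t3.png",cv2.resize(p[120:260,330:470],None,fx=4,fy=4))
E
```

```text
[309 162  25  26 495] [ 0.4335 -0.0674  0.0216] [0.024 0.024 0.007] [ 0.4336 -0.0673  0.0227] [ 0.4333 -0.0676  0.02  ]
t 25.55 pos [ 0.4295 -0.0655  0.1854] yaw 35.36 tilt [-0.0017  0.0008] open 1.0 gf 0.0 F [-0.4 -0.  -0.3] d_tool [0.0014 0.003  0.1684] turn -0.0024
t 25.55 pos [ 0.4295 -0.0655  0.1854] yaw 35.36 tilt [-0.0017  0.0008] open 1.0 gf 0.0 F [-0.4 -0.  -0.3] d_tool [0.0024 0.0042 0.1684]
```

Call:
send_rows --pt "0 0.002 0.0035 0.014 0" --pt "0 0 0 0.025 0" --pt "0 0 0 0.025 0" --pt "0 0 0 0.025 0" --pt "0 0 0 0.025 0" --pt "0 0 0 0.025 0" --pt "0 0 0 0.015 0" --pt "0 0 0 0.008 0" --pt "0 0 0 0.004 0" --pt "0 0 0 0.002 0" --pt "0 0 0 0 0" --pt "140 0 0 0 0" --pt "200 0 0 0 0" --pt "200 0 0 0 0" --pt "200 0 0 0 0" --pt "255 0 0 0 0" --pt "255 0 0 0 0" --pt "255 0 0 0 0" --pt "255 0 0 0 0" --pt "255 0 0 0 0"

```text
time_s: 27.27
position: [0.4337, -0.0674, 0.0181]
tcp_rot: [[0.814, 0.581, -0.0], [0.581, -0.814, 0.0], [-0.0, -0.0, -1.0]]
force: [-0.3, 0.1, -0.5]
opening: 0.405
grasp_force: 0.0
```

Call:
send_rows --pt "255 0 0 0 0" --pt "255 0 0 -0.005 0" --pt "255 0 0 -0.01 0" --pt "255 0 0 -0.01 0" --pt "255 0 0 -0.005 0" --pt "255 0 0 0 0"

```text
time_s: 27.77
position: [0.4345, -0.0677, 0.0492]
tcp_rot: [[0.814, 0.581, 0.002], [0.581, -0.814, -0.001], [0.001, 0.002, -1.0]]
force: [-0.0, 0.1, 0.0]
opening: 0.022
grasp_force: 0.0
```

```bash
python3 - <<'E'
from h import *
c=calibration("top")
go(.555,-.065,.03,0)
E
```

```text
t 27.77 pos [ 0.4345 -0.0677  0.0492] yaw 35.52 tilt [ 0.0022 -0.0009] open 0.022 gf 0.0 F [-0.   0.1  0. ] d_tool [0.0997 0.0678 0.0245] turn 0.6199
```

View pics/t3.png

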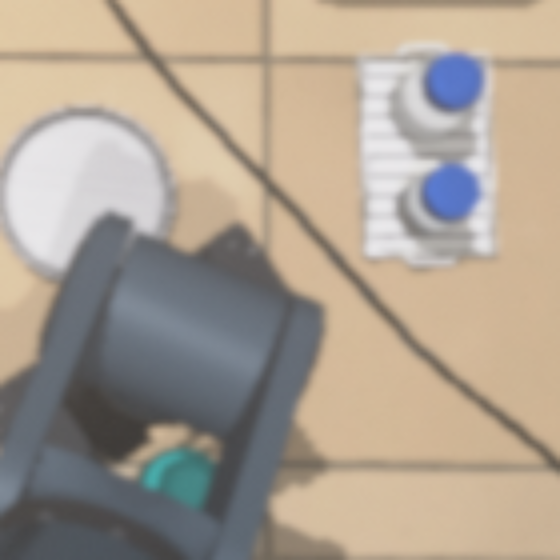

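Both bottles stand in the tray at (440,90) and (445,200). The fingers hadn't finished closing when I lifted off the stopper, so I'll open and measure again.

Call:
send_rows --pt "0 0 0 -0.02 0" --pt "0 0 0 -0.025 0" --pt "0 0 0 -0.025 0" --pt "0 0 0 -0.025 0" --pt "0 0 0 -0.025 0" --pt "0 0 0 -0.015 0" --pt "0 0 0 0 0" --pt "0 0 0 0 0" --pt "0 0 0 0 0" --pt "0 0 0 0 0" --pt "0 0 0 0 0"

```text
time_s: 28.68
position: [0.4329, -0.0672, 0.1819]
tcp_rot: [[0.814, 0.581, -0.003], [0.581, -0.814, 0.001], [-0.002, -0.003, -1.0]]
force: [-0.2, -0.7, -0.1]
opening: 0.77
grasp_force: 0.0
```

```bash
cat > st.py <<'E'
from h import *
import sys
def stop(x0,y0,kind,gz=.022):
    c=calibration("wrist");p,d=capture("wrist");P=cloud(c,d);H,S,V=cv2.split(cv2.cvtColor(p,cv2.COLOR_BGR2HSV))
    m=(((H<12)|(H>170))&(S>90)&(V<120)) if kind=="brown" else (H>105)&(H<130)&(S>110)
    for s,ce,k in blobs(m&(d>0)&(P[...,2]>.01)&(abs(P[...,0]-x0)<.06)&(abs(P[...,1]-y0)<.06),30):
        q=P[k];t=q[q[:,2]>np.percentile(q[:,2],95)-.005];e=(t.min(0)+t.max(0))/2;print(s,e.round(4),np.ptp(t,0).round(3),np.median(q,0).round(4));go(e[0],e[1],gz)
stop(float(sys.argv[1]),float(sys.argv[2]),sys.argv[3])
E
python3 st.py .433 -.067 brown
```

```text
[306 164  25  26 498] [ 0.4335 -0.0676  0.0219] [0.024 0.024 0.006] [ 0.4338 -0.0672  0.0227]
t 28.73 pos [ 0.4331 -0.0672  0.182 ] yaw 35.51 tilt [-0.0025  0.0011] open 0.815 gf 0.0 F [-0.5  0.4  0.2] d_tool [0.0004 0.0009 0.165 ]
```

Call:
send_rows --pt "60 0 0.0005 0.014 0" --pt "80 0 0 0.025 0" --pt "80 0 0 0.025 0" --pt "80 0 0 0.025 0" --pt "80 0 0 0.025 0" --pt "80 0 0 0.025 0" --pt "80 0 0 0.013 0" --pt "80 0 0 0.007 0" --pt "80 0 0 0.004 0" --pt "80 0 0 0.002 0" --pt "80 0 0 0 0" --pt "255 0 0 0 0" --pt "255 0 0 0 0" --pt "255 0 0 0 0" --pt "255 0 0 0 0" --pt "255 0 0 0 0" --pt "255 0 0 0 0" --pt "255 0 0 0 0" --pt "255 0 0 0 0" --pt "255 0 0 0 0"

```text
time_s: 30.4
position: [0.434, -0.0679, 0.0181]
tcp_rot: [[0.814, 0.581, -0.0], [0.581, -0.814, 0.0], [-0.0, -0.0, -1.0]]
force: [-0.4, -0.2, 0.9]
opening: 0.09
grasp_force: 0.0
```

Call:
send_rows --pt "255 0 0 0 0" --pt "255 0 0 0 0" --pt "255 0 0 0 0" --pt "255 0 0 0 0"

```text
time_s: 30.73
position: [0.434, -0.0679, 0.0181]
tcp_rot: [[0.814, 0.581, -0.0], [0.581, -0.814, 0.0], [-0.0, -0.0, -1.0]]
force: [-0.0, -0.8, -0.2]
opening: 0.006
grasp_force: 0.0
```

Call:
send_rows --pt "255 0 0 -0.005 0" --pt "255 0 0 -0.02 0" --pt "0 0 0 -0.025 0" --pt "0 0 0 -0.025 0" --pt "0 0 0 -0.025 0" --pt "0 0 0 -0.025 0" --pt "0 0 0 -0.025 0" --pt "0 0 0 -0.01 0" --pt "0 0 0 0 0" --pt "0 0 0 0 0" --pt "0 0 0 0 0" --pt "0 0 0 0 0" --pt "0 0 0 0 0"

```text
time_s: 31.82
position: [0.4333, -0.0676, 0.1771]
tcp_rot: [[0.814, 0.581, -0.003], [0.581, -0.814, 0.001], [-0.001, -0.002, -1.0]]
force: [-0.1, -0.1, 1.2]
opening: 0.754
grasp_force: 0.0
```

```bash
python3 st.py .433 -.067 brown; python3 - <<'E'
from h import *
p,d=capture("wrist");s,_=capture("scene")
cv2.imwrite("pics/w5.png",np.hstack([p[60:360,120:520],cv2.resize(s[160:240,300:400],None,fx=3.75,fy=3.75)]))
E
```

```text
[305 165  25  27 518] [ 0.4337 -0.0676  0.022 ] [0.024 0.024 0.006] [ 0.4338 -0.0671  0.0226]
t 31.87 pos [ 0.4334 -0.0676  0.1772] yaw 35.51 tilt [-0.0023  0.001 ] open 0.802 gf 0.0 F [-0.9 -0.4  0.7] d_tool [0.0004 0.0005 0.1602]
```

View pics/w5.png

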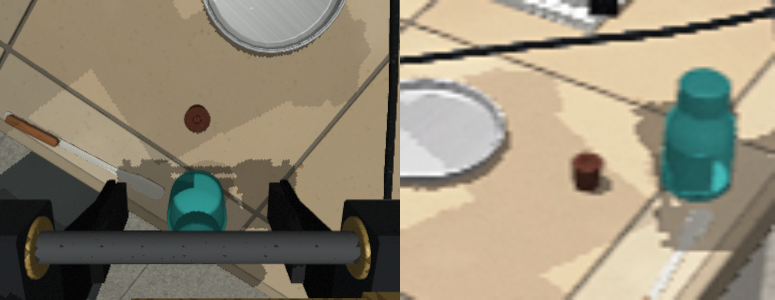

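The stopper at crop (197,118) didn't move, so the fingers closed above it. Measuring where the fingertips really are from the wrist depth.

```bash
cat > tip.py <<'E'
from h import *
s=read_state();c=calibration("wrist");p,d=capture("wrist");P=cloud(c,d)
L=(P-s["position"])@s["tcp_rot"]   # tool coords
m=(d>0)&(abs(L[...,1])<.07)&(abs(L[...,0])<.02)&(L[...,2]>-.06)&(L[...,2]<.04)
q=L[m];print(s["opening"],len(q),"tool z pct",np.percentile(q[:,2],[50,90,99,100]).round(4))
for a in np.arange(-.06,.031,.01):
    k=q[abs(q[:,2]-a)<.005]
    if len(k)>5: print(a.round(3),len(k),"y",np.percentile(k[:,1],[1,50,99]).round(3),"x",np.percentile(k[:,0],[1,99]).round(3), "inner", k[k[:,1]>0][:,1].min().round(3) if (k[:,1]>0).any() else "", k[k[:,1]<0][:,1].max().round(3) if (k[:,1]<0).any() else "")
E
python3 tip.py
```

```text
0.8914655531643861 4201 tool z pct [-0.0372 -0.0172 -0.0118 -0.0098]
-0.06 403 y [-0.051 -0.038  0.053] x [-0.01   0.012] inner 0.039 -0.038
-0.05 1009 y [-0.05  -0.038  0.052] x [-0.009  0.012] inner 0.039 -0.038
-0.04 908 y [-0.048 -0.038  0.05 ] x [-0.001  0.012] inner 0.039 -0.038
-0.03 851 y [-0.047  0.039  0.048] x [-0.006  0.012] inner 0.039 -0.038
-0.02 777 y [-0.047 -0.038  0.048] x [-0.009  0.012] inner 0.039 -0.038
-0.01 253 y [-0.047 -0.038  0.048] x [-0.009  0.012] inner 0.039 -0.038
```

The fingertips sit about 10 mm behind the TCP, not 14 mm ahead as stated. That explains both misses, so I'll use the measured value from here. For the stopper, TCP z ≈ -0.003 puts the tips at about 0.007.

Call:
send_rows --pt "80 0 0.0005 0.014 0" --pt "80 0 0 0.025 0" --pt "80 0 0 0.025 0" --pt "80 0 0 0.025 0" --pt "80 0 0 0.025 0" --pt "80 0 0 0.025 0" --pt "80 0 0 0.015 0" --pt "80 0 0 0.01 0" --pt "80 0 0 0.006 0" --pt "80 0 0 0.005 0" --pt "80 0 0 0.003 0" --pt "80 0 0 0 0" --pt "80 0 0 0 0"

```text
time_s: 33.1
position: [0.4347, -0.0684, 0.0005]
tcp_rot: [[0.814, 0.581, 0.001], [0.581, -0.814, -0.0], [0.0, 0.001, -1.0]]
force: [-0.2, -0.8, -0.9]
opening: 0.687
grasp_force: 0.0
```

Call:
send_rows --pt "80 0 0 0.001 0" --pt "80 0 0 0 0" --pt "255 0 0 0 0" --pt "255 0 0 0 0" --pt "255 0 0 0 0" --pt "255 0 0 0 0" --pt "255 0 0 0 0" --pt "255 0 0 0 0" --pt "255 0 0 0 0" --pt "255 0 0 0 0" --pt "255 0 0 0 0" --pt "255 0 0 0 0" --pt "255 0 0 0 0" --pt "255 0 0 0 0"

```text
time_s: 34.27
position: [0.4343, -0.0683, -0.0009]
tcp_rot: [[0.814, 0.581, -0.0], [0.581, -0.814, 0.0], [-0.0, -0.0, -1.0]]
force: [0.1, -0.1, 0.8]
opening: 0.256
grasp_force: 30.0
```

Call:
send_rows --pt "255 0 0 -0.006 0" --pt "255 0 0 -0.014 0" --pt "255 0 0 -0.02 0" --pt "255 0 0 -0.015 0" --pt "255 0 0 -0.005 0" --pt "255 0.0053 0.0042 0 0" --pt "255 0.0152 0.0121 0 0" --pt "255 0.0152 0.0121 0 0" --pt "255 0.0152 0.0121 0 0" --pt "255 0.0152 0.0121 0 0" --pt "255 0.0152 0.0121 0 0" --pt "255 0.0152 0.0121 0 0" --pt "255 0.0101 0.0079 0 0" --pt "255 0 0 0 0" --pt "255 0 0 0 0"

```text
time_s: 35.52
position: [0.57, -0.0751, 0.0581]
tcp_rot: [[0.814, 0.581, -0.002], [0.581, -0.814, 0.001], [-0.001, -0.001, -1.0]]
force: [0.9, -0.6, 0.4]
opening: 0.26
grasp_force: 30.0
```

```bash
python3 -c "
from h import *
go(.57,-.075,.008,0)"
```

```text
t 35.52 pos [ 0.57   -0.0751  0.0581] yaw 35.54 tilt [-0.0017  0.0005] open 0.26 gf 30.0 F [ 0.9 -0.6  0.4] d_tool [0.0001 0.     0.0551] turn 0.6202
```

Call:
send_rows --pt "255 0 0 0.015 0" --pt "255 0 0 0.02 0" --pt "255 0 0 0.012 0" --pt "255 0 0 0.005 0" --pt "255 0 0 0.003 0" --pt "255 0 0 0 0" --pt "255 0 0 0 0" --pt "150 0 0 0 0" --pt "150 0 0 0 0" --pt "150 0 0 0 0" --pt "150 0 0 0 0" --pt "150 0 0 0 0" --pt "150 0 0 -0.01 0" --pt "150 0 0 -0.02 0" --pt "150 0 0 -0.03 0" --pt "0 0 0 -0.03 0" --pt "0 0 0 -0.03 0" --pt "0 0 0 -0.03 0" --pt "0 0 0 -0.02 0" --pt "0 0 0 -0.01 0"

```text
time_s: 37.18
position: [0.572, -0.0757, 0.1883]
tcp_rot: [[0.814, 0.581, 0.006], [0.581, -0.814, -0.002], [0.004, 0.005, -1.0]]
force: [0.5, 0.2, -0.8]
opening: 0.704
grasp_force: 0.0
```

```bash
python3 - <<'E'
from h import *
go(.4175,.2445,.18,138.7);print(read_state()["joint_positions"].round(1))
c=calibration("wrist");p,d=capture("wrist");P=cloud(c,d);H,S,V=cv2.split(cv2.cvtColor(p,cv2.COLOR_BGR2HSV))
for s,ce,k in blobs((((H<12)|(H>170))&(S>90)&(V<120))&(d>0)&(abs(P[...,0]-.57)<.08)&(abs(P[...,1]+.06)<.08),30): print(s,np.median(P[k],0).round(4))
E
```

```text
t 37.18 pos [ 0.572  -0.0757  0.1883] yaw 35.52 tilt [ 0.0063 -0.0021] open 0.704 gf 0.0 F [ 0.5  0.2 -0.8] d_tool [ 0.0603 -0.3505  0.0117] turn -1.8008
[-18.6  27.9  90.7   0.   61.   35.8]
[302 166  24  26 484] [ 0.5702 -0.0744  0.0257]
```

Call:
send_rows --pt "0 0.002 -0.012 0 0" --pt "0 0.0041 -0.0235 0 0" --pt "0 0.0041 -0.0235 0 0" --pt "0 0.0041 -0.0235 0 0" --pt "0 0.0041 -0.0235 0 0" --pt "0 0.0041 -0.0235 0 0" --pt "0 0.0041 -0.0235 0 0" --pt "0 0.0041 -0.0235 0 0" --pt "0 0.0041 -0.0235 0 0" --pt "0 0.0041 -0.0235 0 0" --pt "0 0.0041 -0.0235 0 0" --pt "0 0.0041 -0.0235 0 0" --pt "0 0.0041 -0.0235 0 0" --pt "0 0.0041 -0.0235 0 0" --pt "0 0.0041 -0.0235 0 0" --pt "0 0.001 -0.01 0 0" --pt "0 0 0 0 0"

```text
time_s: 38.65
position: [0.4125, 0.2466, 0.1826]
tcp_rot: [[0.812, 0.584, -0.005], [0.584, -0.812, -0.001], [-0.004, -0.002, -1.0]]
force: [0.2, -0.6, -0.1]
opening: 0.999
grasp_force: 0.0
```

Call:
send_rows --pt "0 0 0 0 -0.1" --pt "0 0 0 0 -0.1" --pt "0 0 0 0 -0.1" --pt "0 0 0 0 -0.1" --pt "0 0 0 0 -0.1" --pt "0 0 0 0 -0.1" --pt "0 0 0 0 -0.1" --pt "0 0 0 0 -0.1" --pt "0 0 0 0 -0.1" --pt "0 0 0 0 -0.1" --pt "0 0 0 0 -0.1" --pt "0 0 0 0 -0.1" --pt "0 0 0 0 -0.1" --pt "0 0 0 0 -0.1" --pt "0 0 0 0 -0.1" --pt "0 0 0 0 -0.1" --pt "0 0 0 0 -0.1" --pt "0 0 0 0 -0.1" --pt "0 0 0 0 0" --pt "0 0 0 0 0"

```text
time_s: 40.32
position: [0.4156, 0.2445, 0.1836]
tcp_rot: [[-0.748, 0.663, -0.001], [0.663, 0.748, -0.001], [0.0, -0.001, -1.0]]
force: [0.9, 0.5, -0.7]
opening: 1.002
grasp_force: 0.0
```

```bash
python3 st.py .418 .244 blue; python3 -c "
from h import *
print(read_state()['joint_positions'].round(1));go(.4175,.2445,.002,138.7)"
```

```text
[303 161  34  34 878] [0.4171 0.2454 0.0264] [0.031 0.031 0.006] [0.4169 0.2458 0.0269]
t 40.37 pos [0.4156 0.2448 0.1837] yaw 138.45 tilt [-0.0009 -0.0005] open 1.002 gf 0.0 F [ 1.  -0.4 -0.7] d_tool [-0.0007  0.0017  0.1667] 
[ 17.2  21.5 103.8  -0.   54.8 -31.2]
t 40.37 pos [0.4156 0.2448 0.1837] yaw 138.45 tilt [-0.0009 -0.0005] open 1.002 gf 0.0 F [ 1.  -0.4 -0.7] d_tool [-0.0017  0.0013  0.1867] turn -0.0043
```

Call:
send_rows --pt "50 -0.001 0.001 0.01 0.074" --pt "50 0 0 0.02 0.074" --pt "50 0 0 0.025 0" --pt "50 0 0 0.025 0" --pt "50 0 0 0.025 0" --pt "50 0 0 0.025 0" --pt "50 0 0 0.02 0" --pt "50 0 0 0.015 0" --pt "50 0 0 0.008 0" --pt "50 0 0 0.005 0" --pt "50 0 0 0.003 0" --pt "50 0 0 0.0015 0" --pt "50 0 0 0 0" --pt "50 0 0 0 0"

```text
time_s: 41.53
position: [0.4175, 0.2458, 0.0023]
tcp_rot: [[-0.645, 0.764, 0.001], [0.764, 0.645, 0.0], [-0.001, 0.001, -1.0]]
force: [0.0, -0.1, -0.1]
opening: 0.803
grasp_force: 0.0
```

Call:
send_rows --pt "255 0 0 0 0" --pt "255 0 0 0 0" --pt "255 0 0 0 0" --pt "255 0 0 0 0" --pt "255 0 0 0 0" --pt "255 0 0 0 0" --pt "255 0 0 0 0" --pt "255 0 0 0 0" --pt "255 0 0 0 0" --pt "255 0 0 0 0" --pt "255 0 0 0 0"

```text
time_s: 42.45
position: [0.417, 0.2456, 0.0016]
tcp_rot: [[-0.645, 0.764, -0.0], [0.764, 0.645, 0.0], [0.0, 0.0, -1.0]]
force: [-0.5, 0.0, 0.3]
opening: 0.345
grasp_force: 30.0
```

Call:
send_rows --pt "255 0 0 -0.006 0" --pt "255 0 0 -0.014 0" --pt "255 0 0 -0.025 0" --pt "255 0 0 -0.03 0" --pt "255 0 0 -0.03 0" --pt "255 0 0 -0.025 0" --pt "255 0 0 -0.015 0" --pt "255 0 0 -0.005 0" --pt "255 0 0 0 0"

```text
time_s: 43.2
position: [0.4177, 0.2459, 0.1531]
tcp_rot: [[-0.645, 0.764, 0.003], [0.764, 0.645, 0.001], [-0.001, 0.003, -1.0]]
force: [0.2, 0.5, -0.3]
opening: 0.346
grasp_force: 30.0
```

Call:
send_rows --pt "255 -0.0106 -0.0016 0 0" --pt "255 -0.023 -0.0036 0 0" --pt "255 -0.023 -0.0036 0 0" --pt "255 -0.023 -0.0036 0 0" --pt "255 -0.023 -0.0036 0 0" --pt "255 -0.023 -0.0036 0 0" --pt "255 -0.023 -0.0036 0 0" --pt "255 -0.023 -0.0036 0 0" --pt "255 -0.023 -0.0036 0 0" --pt "255 -0.023 -0.0036 0 0" --pt "255 -0.023 -0.0036 0 0" --pt "255 -0.023 -0.0036 0 0" --pt "255 -0.023 -0.0036 0 0" --pt "255 -0.018 -0.0026 0 0" --pt "255 -0.005 -0.0007 0 0" --pt "255 0 0 0 0" --pt "255 0 0 0 0"

```text
time_s: 44.62
position: [0.5785, -0.0218, 0.1502]
tcp_rot: [[-0.644, 0.765, -0.004], [0.765, 0.644, 0.001], [0.003, -0.002, -1.0]]
force: [-0.5, -0.5, -0.1]
opening: 0.342
grasp_force: 30.0
```

```bash
python3 -c "
from h import *
go(.58,-.022,.009,180)"
```

```text
t 44.62 pos [ 0.5785 -0.0218  0.1502] yaw 130.12 tilt [-0.0036  0.0012] open 0.342 gf 30.0 F [-0.5 -0.5 -0.1] d_tool [-0.0016  0.0013  0.1462] turn -0.8706
```

Call:
send_rows --pt "255 -0.0045 -0.0013 0.015 0" --pt "255 0 0 0.025 0" --pt "255 0 0 0.03 0" --pt "255 0 0 0.03 0" --pt "255 0 0 0.025 0" --pt "255 0 0 0.012 0" --pt "255 0 0 0.005 0" --pt "255 0 0 0.003 0" --pt "255 0 0 0 0" --pt "255 0 0 0 0" --pt "135 0 0 0 0" --pt "135 0 0 0 0" --pt "135 0 0 0 0" --pt "135 0 0 0 0" --pt "135 0 0 0 0" --pt "135 0 0 -0.01 0" --pt "135 0 0 -0.025 0" --pt "0 0 0 -0.03 0" --pt "0 0 0 -0.03 0" --pt "0 0 0 -0.03 0"

```text
time_s: 46.28
position: [0.5815, -0.0262, 0.1334]
tcp_rot: [[-0.645, 0.764, -0.0], [0.764, 0.645, 0.0], [0.0, -0.0, -1.0]]
force: [0.9, -0.8, 1.1]
opening: 0.617
grasp_force: 0.0
```

Call:
send_rows --pt "0 0 0 -0.02 -0.09" --pt "0 0 0 -0.02 -0.12" --pt "0 0 0 -0.005 -0.12" --pt "0 0 0 0 -0.12" --pt "0 0 0 0 -0.12" --pt "0 0 0 0 -0.12" --pt "0 0 0 0 -0.1" --pt "0 0 0 0 -0.08" --pt "0 0 0 0 0" --pt "0 0 0 0 0"

```text
time_s: 47.12
position: [0.5818, -0.0263, 0.1772]
tcp_rot: [[-1.0, 0.002, 0.0], [0.002, 1.0, -0.0], [-0.0, -0.0, -1.0]]
force: [0.1, -0.5, -0.3]
opening: 1.0
grasp_force: 0.0
```

```bash
python3 - <<'E'
from h import *
p,d=capture("scene");c=calibration("scene");P=cloud(c,d);H,S,V=cv2.split(cv2.cvtColor(p,cv2.COLOR_BGR2HSV))
R=(abs(P[...,0]-.576)<.08)&(abs(P[...,1]+.05)<.08)
for n,m in(("brown",((H<12)|(H>170))&(S>90)&(V<120)),("blue",(H>105)&(H<130)&(S>110))):
    for s,ce,k in blobs(m&R,12): print(n,s,np.median(P[k],0).round(4),P[k][:,2].max().round(3))
go(.581,.306,.2,180)
E
```

```text
brown [309 185   7   9  48] [ 0.5649 -0.0663  0.0238] 0.032
blue [295 189  10  13  98] [ 0.5771 -0.018   0.0281] 0.034
t 47.17 pos [ 0.5818 -0.0263  0.1771] yaw 179.89 tilt [ 0.0003 -0.    ] open 0.999 gf 0.0 F [ 0.8 -0.5  0.3] d_tool [ 0.0014  0.3323 -0.0179] turn -0.0018
```

Call:
send_rows --pt "0 0 0.01 -0.005 0" --pt "0 0 0.022 -0.01 0" --pt "0 0 0.025 -0.005 0" --pt "0 0 0.025 0 0" --pt "0 0 0.025 0 0" --pt "0 0 0.025 0 0" --pt "0 0 0.025 0 0" --pt "0 0 0.025 0 0" --pt "0 0 0.025 0 0" --pt "0 0 0.025 0 0" --pt "0 0 0.025 0 0" --pt "0 0 0.025 0 0" --pt "0 0 0.025 0 0" --pt "0 0 0.025 0 0" --pt "0 0 0.015 0 0" --pt "0 0 0.006 0 0" --pt "0 0 0 0 0" --pt "0 0 0 0 0"

```text
time_s: 48.67
position: [0.5815, 0.3261, 0.1966]
tcp_rot: [[-1.0, -0.0, -0.0], [-0.0, 1.0, -0.001], [0.0, -0.001, -1.0]]
force: [0.5, 0.4, 0.3]
opening: 0.999
grasp_force: 0.0
```

```bash
cat > pl.py <<'E'
from h import *
s=read_state();c=calibration("wrist");p,d=capture("wrist");P=cloud(c,d);H,S,V=cv2.split(cv2.cvtColor(p,cv2.COLOR_BGR2HSV))
R=(abs(P[...,0]-.581)<.09)&(abs(P[...,1]-.307)<.07)&(d>0)
def rep(n,m):
    q=(P[m][:,:2]*1000).astype(np.float32)
    if len(q)>20: r=cv2.minAreaRect(q);print(n,len(q),np.round(r[0],1),np.round(r[1],1),round(r[2],2),"med z",np.median(P[m][:,2]).round(4))
m=R&(P[...,2]>.015)&(P[...,2]<.025)
for q,ce,k in sorted(blobs(m,200),key=lambda b:-b[0][4])[:1]: rep("plate",k)
m=R&(P[...,2]>.046)&(P[...,2]<.058)
for q,ce,k in sorted(blobs(m,20),key=lambda b:-b[0][4])[:2]: rep("tabtop",k)
m=R&(P[...,2]>.005)&(P[...,2]<.0145)&(S<90)
for q,ce,k in sorted(blobs(m,200),key=lambda b:-b[0][4])[:1]: rep("stand",k)
go(.581,.307,.2,180);cv2.imwrite("pics/pl.png",p)
E
python3 pl.py
```

```text
plate 5610 [582.1 308.7] [ 63.8 100.5] 87.95 med z 0.0189
tabtop 480 [581.9 308.9] [11.8 34.2] 88.69 med z 0.0517
stand 3903 [582.2 308.5] [ 84.2 130.3] 87.98 med z 0.0109
t 48.72 pos [0.5817 0.3256 0.1966] yaw 179.97 tilt [-0.0006 -0.001 ] open 1.001 gf 0.0 F [-0.2 -0.4  0.6] d_tool [ 0.0006 -0.0186  0.0016] turn -0.0006
```

View pics/pl.png

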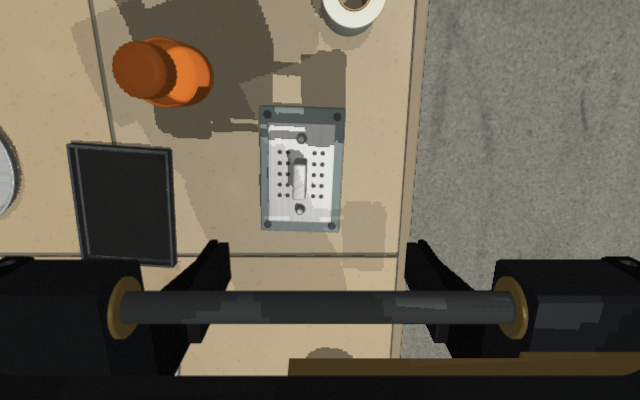

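Measured plate centre is (0.582,0.309), yaw -2°, with sizes 64×100, tab 12×34 and stand 84×130 all as given. It is at image (300,175), with the dark tray at (122,203). Aligning and descending.

Call:
send_rows --pt "0 0 -0.008 0 0" --pt "0 0 -0.0088 0 0.0355" --pt "0 0 0 0.015 0" --pt "0 0 0 0.025 0" --pt "0 0 0 0.025 0" --pt "0 0 0 0.025 0" --pt "0 0 0 0.02 0" --pt "0 0 0 0.015 0" --pt "0 0 0 0.005 0" --pt "0 0 0 0 0" --pt "0 0 0 0 0"

```text
time_s: 49.63
position: [0.5824, 0.309, 0.0673]
tcp_rot: [[-0.999, 0.037, 0.001], [0.037, 0.999, 0.0], [-0.001, 0.0, -1.0]]
force: [0.5, -0.1, -0.3]
opening: 1.002
grasp_force: 0.0
```

```bash
python3 - <<'E'
from h import *
go(.582,.3088,.027,177.95)
c=calibration("wrist");p,d=capture("wrist");P=cloud(c,d)
R=(abs(P[...,0]-.581)<.03)&(abs(P[...,1]-.307)<.02)&(d>0)&(P[...,2]>.046)&(P[...,2]<.058)
for q,ce,k in sorted(blobs(R,20),key=lambda b:-b[0][4])[:2]:
    r=cv2.minAreaRect((P[k][:,:2]*1000).astype(np.float32));print(r,k.sum(),np.median(P[k][:,2]))
E
```

```text
t 49.63 pos [0.5824 0.309  0.0673] yaw 177.88 tilt [0.0007 0.0001] open 1.002 gf 0.0 F [ 0.5 -0.1 -0.3] d_tool [ 0.0005 -0.0002  0.0453] turn -0.0013
((581.48974609375, 308.6063232421875), (11.959105491638184, 33.63822937011719), 88.17672729492188) 1186 0.05177087597398544
```

Call:
send_rows --pt "60 0 0 0.012 0" --pt "100 0 0 0.015 0" --pt "140 0 0 0.01 0" --pt "160 0 0 0.005 0" --pt "180 0 0 0.003 0" --pt "190 0 0 0 0" --pt "190 0 0 0 0" --pt "190 0 0 0 0" --pt "190 0 0 0 0" --pt "190 0 0 0 0" --pt "205 0 0 0 0" --pt "215 0 0 0 0" --pt "225 0 0 0 0" --pt "255 0 0 0 0" --pt "255 0 0 0 0" --pt "255 0 0 0 0" --pt "255 0 0 0 0" --pt "255 0 0 0 0"

```text
time_s: 51.18
position: [0.5818, 0.3097, 0.0218]
tcp_rot: [[-0.999, 0.035, 0.0], [0.035, 0.999, -0.0], [-0.0, -0.0, -1.0]]
force: [-0.8, -1.3, 2.2]
opening: 0.136
grasp_force: 30.0
```

Gripped at 0.136 (about 12 mm) with little side force. Lifting straight up.

Call:
send_rows --pt "255 0 0 -0.002 0" --pt "255 0 0 -0.003 0" --pt "255 0 0 -0.004 0" --pt "255 0 0 -0.005 0" --pt "255 0 0 -0.005 0" --pt "255 0 0 -0.005 0" --pt "255 0 0 -0.005 0" --pt "255 0 0 -0.006 0" --pt "255 0 0 -0.01 0" --pt "255 0 0 -0.015 0" --pt "255 0 0 -0.015 0" --pt "255 0 0 -0.01 0" --pt "255 0 0 -0.005 0" --pt "255 0 0 0 0" --pt "255 0 0 0 0"

```text
time_s: 52.43
position: [0.5816, 0.3099, 0.1118]
tcp_rot: [[-0.999, 0.035, 0.0], [0.035, 0.999, 0.0], [-0.0, 0.0, -1.0]]
force: [-1.4, 0.3, -2.3]
opening: 0.138
grasp_force: 30.0
```

```bash
python3 - <<'E'
from h import *
go(.622,.1195,.027,0)
c=calibration("wrist");p,d=capture("wrist");P=cloud(c,d)
def rep(n,m):
    if m.sum()>20:
        r=cv2.minAreaRect((P[m][:,:2]*1000).astype(np.float32));print(n,m.sum(),np.round(r[0],1),np.round(r[1],1),round(r[2],2),np.median(P[m][:,2]).round(4))
H,S,V=cv2.split(cv2.cvtColor(p,cv2.COLOR_BGR2HSV))
R=(abs(P[...,0]-.622)<.09)&(abs(P[...,1]-.12)<.07)&(d>0)
for nm,m in(("rim",R&(P[...,2]>.0085)&(P[...,2]<.016)),("dark",R&(V<80)&(P[...,2]<.02))):
    for q,ce,k in sorted(blobs(m,60),key=lambda b:-b[0][4])[:3]: rep(nm,k)
R=(abs(P[...,0]-.581)<.09)&(abs(P[...,1]-.307)<.07)&(d>0)&(P[...,2]>.07)&(P[...,2]<.12)
q=P[R];print("plate z",np.percentile(q[:,2],[5,50,95]).round(4),len(q))
A=np.c_[q[:,:2],np.ones(len(q))];w=abs(q[:,2]-np.median(q[:,2]))<.005;print("tilt",np.linalg.lstsq(A[w],q[w][:,2],rcond=None)[0].round(4))
E
```

```text
t 52.43 pos [0.5816 0.3099 0.1118] yaw 177.98 tilt [0.0001 0.    ] open 0.138 gf 30.0 F [-1.4  0.3 -2.3] d_tool [-0.0471 -0.1888  0.0898] turn 3.1063
rim 1587 [608.6 121.2] [102.6 106.6] 86.4 0.0106
dark 14608 [610.3 121.7] [100.8 112.5] 85.9 0.0026
plate z [0.1076 0.1089 0.1101] 11659
tilt [ 0.0061 -0.0002  0.1056]
```

The plate is off level and free. The tray centre comes out at about (0.621,0.120), yaw -3.9°, from two views.

Call:
send_rows --pt "255 -0.001 -0.005 0 0" --pt "255 -0.003 -0.011 0 0" --pt "255 -0.004 -0.016 0 0" --pt "255 -0.004 -0.016 0 0" --pt "255 -0.004 -0.016 0 0" --pt "255 -0.004 -0.016 0 0" --pt "255 -0.004 -0.016 0 0" --pt "255 -0.004 -0.016 0 0" --pt "255 -0.004 -0.016 0 0" --pt "255 -0.004 -0.016 0 0" --pt "255 -0.004 -0.016 0 0" --pt "255 -0.004 -0.016 0 0" --pt "255 -0.004 -0.0156 0 0" --pt "255 -0.001 -0.009 0 0.033" --pt "255 -0.001 -0.004 0 0" --pt "255 0 0 0 0" --pt "255 0 0 0 0"

```text
time_s: 53.9
position: [0.624, 0.1037, 0.1114]
tcp_rot: [[-0.998, 0.069, -0.001], [0.069, 0.998, 0.0], [0.001, 0.0, -1.0]]
force: [-0.3, 0.3, -1.0]
opening: 0.135
grasp_force: 30.0
```

```bash
python3 - <<'E'
from h import *
go(.621,.1197,.019,176.1)
c=calibration("wrist");p,d=capture("wrist");P=cloud(c,d);H,S,V=cv2.split(cv2.cvtColor(p,cv2.COLOR_BGR2HSV))
m=(abs(P[...,0]-.56)<.04)&(abs(P[...,1]-.12)<.07)&(d>0)&(V<90)&(P[...,2]<.02)&(P[...,2]>-.004)
q=P[m];print(len(q),np.percentile(q,[.5,99.5],0).round(4).tolist())
for x in np.arange(.55,.59,.01):
    k=q[abs(q[:,0]-x)<.004]
    if len(k)>10: print(x.round(3),len(k),np.percentile(k[:,1],[0,100]).round(4))
E
```

```text
t 53.9 pos [0.624  0.1037 0.1114] yaw 176.06 tilt [-0.0007  0.0004] open 0.135 gf 30.0 F [-0.3  0.3 -1. ] d_tool [0.0041 0.0157 0.0974] turn -0.0007
6426 [[0.551, 0.0731, -0.0031], [0.5987, 0.1724, 0.0121]]
0.55 67 [0.0744 0.1181]
0.56 1250 [0.072  0.1735]
0.57 1419 [0.0714 0.1733]
0.58 1370 [0.0719 0.1725]
```

Call:
send_rows --pt "255 0.001 0.004 0 0" --pt "255 0.002 0.008 0 0" --pt "255 0.001 0.0035 0 0" --pt "255 0 0 0.006 0" --pt "255 0 0 0.012 0" --pt "255 0 0 0.015 0" --pt "255 0 0 0.015 0" --pt "255 0 0 0.015 0" --pt "255 0 0 0.012 0" --pt "255 0 0 0.008 0" --pt "255 0 0 0.005 0" --pt "255 0 0 0.003 0" --pt "255 0 0 0.002 0" --pt "255 0 0 0 0" --pt "255 0 0 0 0"

```text
time_s: 55.2
position: [0.622, 0.1194, 0.0192]
tcp_rot: [[-0.998, 0.068, 0.001], [0.068, 0.998, 0.0], [-0.001, 0.0, -1.0]]
force: [-0.3, 0.0, -1.8]
opening: 0.133
grasp_force: 30.0
```

```bash
python3 - <<'E'
from h import *
go(.621,.1193,.0178,176.1)
E
```

```text
t 55.2 pos [0.622  0.1194 0.0192] yaw 176.09 tilt [0.0012 0.    ] open 0.133 gf 30.0 F [-0.3  0.  -1.8] d_tool [ 0.001  -0.0001  0.0064] turn -0.0002
```

Call:
send_rows --pt "255 0 0 0.002 0" --pt "255 0 0 0.0015 0" --pt "255 0 0 0.001 0" --pt "255 0 0 0.0008 0" --pt "255 0 0 0 0" --pt "255 0 0 0 0"

```text
time_s: 55.7
position: [0.6214, 0.1194, 0.0133]
tcp_rot: [[-0.998, 0.068, -0.0], [0.068, 0.998, 0.0], [0.0, 0.0, -1.0]]
force: [0.7, 0.5, -1.2]
opening: 0.131
grasp_force: 30.0
```

Call:
send_rows --pt "255 0 0 0.0007 0" --pt "255 0 0 0 0" --pt "255 0 0 0 0"

```text
time_s: 55.95
position: [0.6216, 0.1194, 0.0128]
tcp_rot: [[-0.998, 0.068, 0.0], [0.068, 0.998, 0.0], [-0.0, 0.0, -1.0]]
force: [-0.5, 0.9, -1.8]
opening: 0.136
grasp_force: 30.0
```

Call:
send_rows --pt "255 0 0 0.0005 0" --pt "255 0 0 0 0" --pt "220 0 0 0 0" --pt "210 0 0 0 0" --pt "180 0 0 0 0" --pt "150 0 0 0 0" --pt "100 0 0 0 0" --pt "100 0 0 0 0" --pt "100 0 0 -0.005 0" --pt "60 0 0 -0.015 0" --pt "0 0 0 -0.025 0" --pt "0 0 0 -0.03 0" --pt "0 0 0 -0.03 0" --pt "0 0 0 -0.03 0" --pt "0 0 0 -0.03 0" --pt "0 0 0 -0.015 0" --pt "0 0 0 0 0" --pt "0 0 0 0 0"

```text
time_s: 57.45
position: [0.6218, 0.1194, 0.1932]
tcp_rot: [[-0.998, 0.068, 0.002], [0.068, 0.998, 0.0], [-0.002, 0.0, -1.0]]
force: [-0.2, 0.6, -0.1]
opening: 0.992
grasp_force: 0.0
```

```bash
python3 - <<'E'
from h import *
go(.621,.1193,.2)
c=calibration("wrist");p,d=capture("wrist");P=cloud(c,d)
R=(abs(P[...,0]-.621)<.06)&(abs(P[...,1]-.119)<.05)&(d>0)
def rep(n,k):
    r=cv2.minAreaRect((P[k][:,:2]*1000).astype(np.float32));q=P[k];A=np.c_[q[:,:2],np.ones(len(q))];print(n,k.sum(),np.round(r[0],1),np.round(r[1],1),round(r[2],1),"z",np.median(q[:,2]).round(4),"tilt",np.linalg.lstsq(A,q[:,2],rcond=None)[0][:2].round(4))
for n,a,b in(("plate",.007,.015),("tab",.036,.05)):
    k=max(blobs(R&(P[...,2]>a)&(P[...,2]<b)&(p.min(-1)>(100 if n=="plate" else 0)),20),key=lambda b:b[0][4])[2];rep(n,k)
for nm in("scene",):
    p,d=capture(nm);c=calibration(nm);P=cloud(c,d);H,S,V=cv2.split(cv2.cvtColor(p,cv2.COLOR_BGR2HSV))
    for s,ce,k in blobs((H>105)&(H<130)&(S>110)&(abs(P[...,1])<.4)&(P[...,0]<.7)&(P[...,0]>.35),12):print("blue",np.median(P[k],0).round(3),P[k][:,2].max().round(3))
    k=(abs(P[...,0]-.425)<.05)&(abs(P[...,1]-.355)<.05)&(P[...,2]>.044)&(P[...,2]<.056);print("roll",((P[k].min(0)+P[k].max(0))/2).round(3))
E
```

```text
t 57.45 pos [0.6218 0.1194 0.1932] yaw 176.09 tilt [0.0023 0.    ] open 0.992 gf 0.0 F [-0.2  0.6 -0.1] d_tool [ 0.0008 -0.0001 -0.0018] 
plate 4562 [622.3 118.8] [64.2 99.7] 86.2 z 0.0099 tilt [ 0.0002 -0.0006]
tab 462 [621.3 118.5] [11.3 33.3] 86.1 z 0.0427 tilt [0.0244 0.0366]
blue [ 0.638 -0.289  0.097] 0.103
blue [ 0.563 -0.288  0.085] 0.092
blue [ 0.577 -0.018  0.029] 0.034
roll [0.427 0.357 0.05 ]
```

The plate lies flat and level in its tray, both bottles and both stoppers are in place, and the film roll hasn't moved.

```bash
python3 -c "
from rig import hand_in;print(hand_in())"
```

```text
the job is handed in; nothing more can be done
None
```

The job is handed in: both bottles stand in the white tray, both stoppers are in the dish, the plate lies level and handle up in the dark tray, and the film roll was left where it stood; three grasps closed on nothing and were redone, with no part knocked over.

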